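# Right the toppled bottles in the leather dye rack

## Robot

A 6-joint arm with a two-finger parallel gripper is mounted at the origin on the work surface. World frame = base frame: x ahead of the robot, y to its left, z up, the work surface at z = 0. Lengths are in m, angles in rad, forces in N, time in s.
With the tool pointing down it reaches from about 0.35 to 0.875 m from the base axis. Payload 4.2 kg.
Tool frame: the origin (TCP) lies between the finger pads; the fingertips stand 11 mm ahead of it and the grasp point (between the pads) lies 8 mm behind it (ctrl.tip_reach is the distance from the TCP to the fingertips, in m); z points along the fingers, y is the line along which they close (so a half turn about z gives the same grasp; the last joint's range is limited). The gripper opens to 85 mm and grips with 20 to 120 N. Pads are 22 mm wide; open, the fingers measure 114 mm over their backs; the gripper's body (76 mm by 85 mm) begins 54 mm behind the grasp point. The pads swing forward as they close: fully open they stand 13 mm farther back than shut.
Start: joints at [-0.976, 0.385, 0.008, 0, -1.194, -0.259], TCP at [0.206, -0.59, 0.242] pointing down, gripper open.
Joint ranges: [-3.14, 3.14], [-1.21, 2.06], [-1.07, 1.41], [-3.16, 2.05], [-2.99, -0.16], [-3.1, 3.1]. Speed limits (rad/s): [2.79, 2.79, 3.14, 3.14, 3.14, 3.14].

## Interface

Orientations are given as a rotation vector (axis times angle).
In Python, from plant import ctrl, viewer, workorder gives the robot as it stands.
- The arm moves only by the tool jog_arm, never from a script. Its arguments are lists of equal length, an entry for each row: "delta_rot": the turn, a rotation vector about the tool's x, y, z in rad, a list of three; "xyz": the shift along the tool's x, y, z in mm, a list of three; "gripper": the finger opening in mm, from 0 to 85.4. In form: {"delta_rot": [[wx, wy, wz], ...], "xyz": [[x, y, z], ...], "gripper": [gripper, ...]}. A call has 1 to 5 rows; each row is the pose to reach, as a shift and turn from the pose commanded when the call began, along the tool's axes at that moment; what a row does not reach only later rows make up. A row lasts 1/8 s, in which the tool goes at most 62.5 mm and 10.7 degrees, less where a joint would pass 70% of its speed; a pose out of reach is approached as far as the arm can. A call with a gripper value outside its range is refused whole. The fingers move at their own pace and stop on an object; "newtons" is the grip in N (left out, the last holds). Time passes only in rows, so rows that repeat a pose let the fingers close. It gives the time, the measured TCP pose, the force, the opening and the grip force at its end, in the units of the state.
- ctrl.state(): the state, without advancing time (a new reading comes with each control period).
- viewer.capture(name): name is "side" or "top" or "wrist"; returns the picture (400x640x3 uint8, blue, green, red); there is no depth.
- viewer.camera_params(name): a dict with "fx", "fy", "cx", "cy" (pixels), "k1" (the pictures are not rectified: a ray, as slopes to the right and down, at radius r is drawn at 1 + k1 r^2 times it, then the intrinsics apply), "world_from_camera" (4x4, takes a point from camera to world coordinates); the wrist camera has in their place "T_tool_cam" (4x4, takes a point from camera to tool coordinates, whose origin is the TCP and whose axes are the flange's). Camera axes: x right, y down, z forward; pixel columns grow to the right and rows downward; lengths in m; the calibration is good to about 2 mm. A picture is of the moment at which its call begins: read the wrist's pose just before it. camera_params takes no time and is no camera call.
- workorder.close_job(): hands the job in; it is judged then, once.
The state is a dict: "t": time; "joints": joint angles; "joint_velocities": joint speeds; "joint_efforts": joint torques, N m; "position": TCP position; "tcp_rot": TCP orientation; "ft_force": force on the tool from outside, world axes, zero at the start; "ft_torque": the same for the moment, N m; "finger_gap": finger opening in m; "grip_force": force on a finger pad.
Only numpy, scipy, OpenCV 4.12 (cv2) and the standard library are available. Lean on these libraries where they do the work, as an engineer would, in place of code of your own. Each camera call takes 0.05 s, during which the arm holds its last target. There are 200 camera calls.

## Task

The guard rail of the dye rack was left down and two bottles have toppled. First lay the stray wooden-handled tool, which lies across the rack's lane, flat in the empty dark wooden tray; then stand the two toppled bottles upright in the lane, one centred on each free cork pad, and last swing the guard rail fully up. Leave the standing bottles and the other things on the table as they are.

Things in the scene. Friction and masses are not known exactly. Their poses are not given: they have to be found in the camera images.
- rack: fixed plywood rack 90 x 400 mm, 6 mm thick base; origin under its centre on the table, x across the lane (away from the robot), y along the lane. Two 8 mm wide rails at x = -31 and +31 mm rise 8 mm above the base (tops 14 mm above the table) and leave a lane 54 mm wide; low end stops (tops 24 mm above the table) at y = -196 and +196 mm
- place0 (a point): place 0 of four along the lane: top of a 46 mm square cork pad, on the lane floor 6 mm above the table, at rack y = -142.5 mm. At the start two places hold standing bottles, one has bottle_a lying across it, one has the tool lying across it (any order)
- place1 (a point): place 1 of four along the lane: top of a 46 mm square cork pad, on the lane floor 6 mm above the table, at rack y = -47.5 mm. At the start two places hold standing bottles, one has bottle_a lying across it, one has the tool lying across it (any order)
- place2 (a point): place 2 of four along the lane: top of a 46 mm square cork pad, on the lane floor 6 mm above the table, at rack y = 47.5 mm. At the start two places hold standing bottles, one has bottle_a lying across it, one has the tool lying across it (any order)
- place3 (a point): place 3 of four along the lane: top of a 46 mm square cork pad, on the lane floor 6 mm above the table, at rack y = 142.5 mm. At the start two places hold standing bottles, one has bottle_a lying across it, one has the tool lying across it (any order)
- bottle_a: toppled bottle lying flat across both lane rails, cap away from the robot (within about 0.2 rad of the rack's +x), its origin above the centre of a place. White square bottle, body 40 x 40 x 88 mm tall, 26 mm black cap, 115 mm in all, about 0.14 kg. Origin on its axis 48 mm above the underside; z from underside to cap (body top +40, cap top +67 mm), x and y square to its sides
- bottle_b: toppled bottle, flat on the table on the far side of the rack, cap away from the robot (within about 0.7 rad of the rack's +x); same make as bottle_a. White square bottle, body 40 x 40 x 88 mm tall, 26 mm black cap, 115 mm in all, about 0.14 kg. Origin on its axis 48 mm above the underside; z from underside to cap (body top +40, cap top +67 mm), x and y square to its sides
- neighbour_a: standing bottle in the lane, to be left alone, identical to bottle_a, same origin and axes
- neighbour_b: standing bottle in the lane, to be left alone, identical to bottle_a, same origin and axes
- beveller: stray edge beveller (leather tool), 0.06 kg, lying across both lane rails: flat-sided wooden handle 92 mm long (x from -50 to +42 mm), 20 mm wide (y), 16 mm high, then a thin steel shank out to x = +72 mm. Origin on its axis inside the handle, 8 mm above its underside; x along the tool towards the shank, which points away from the robot, z up
- tray: fixed empty open tray of dark wood, 170 (x) x 130 (y) x 30 mm high, walls and floor 5 mm; origin at the centre of its underside
- guard (a joint): angle of the guard rail about its hinge along the rack's far rail: 0 = folded down flat away from the robot, 1.571 (its stop) = fully up; stays where it is left (friction, about 3.5 N to move at the rail), starts between 0 and 0.25
- guard_grip (a point): middle of the rail's black rubber grip sleeve, 12 mm thick and 42 mm long along the rail, at the rail's end that overhangs the rack's -y end (rack y = -225 mm); the 8 mm steel rail runs along the rack's y, 50 mm from the hinge axis
- guard_hinge (a point): point on the hinge axis level with guard_grip (rack x = +40, y = -225 mm, 10 mm above the table); the axis runs along the rack's y. Raising the guard carries the grip up and back towards the robot on a 50 mm arc about it
- wax_tin: bystander: flat round aluminium tin, 72 mm across, 26 mm high, origin at the centre of its underside
- glue_jar: bystander: round jar, 60 mm across, 85 mm high, origin at the centre of its underside
Things that resemble listed ones, but are neither listed nor needed, are in the scene too. Of the things like the beveller, leave any that is orange; of the rest the smaller one is meant. Leave any blue look-alike of the bottle_b alone.

How it is judged:
By the outcome, as a careful person would: the job done as asked, in the order asked, and still so for the second after the job is handed in, with the robot touching nothing.
It also fails if it takes over 72 s, if anything falls off the work surface, if the arm or the gripper's body presses on something with over 40 N, if the wrist force passes 120 N, or if a joint passes its speed limit or range.

## Working session

There is one attempt and no reset: what is moved stays moved. The work goes in short steps, Python scripts to look and compute and a tool call to move; the robot and the scene stay as the last step left them, time stands still between calls to the robot, and variables do not carry over. Pictures are saved under pics/ and viewed, at most 10 in all, crops included, and the job is handed in when it is done.

Besides the shell and the picture viewer there is one more tool, called after "Call:" by a JSON object that holds its "op" and its "data". jog_arm: Moves the arm, as the interface text tells. Its arguments: {"type":"object","properties":{"delta_rot":{"type":"array"},"xyz":{"type":"array"},"gripper":{"type":"array"},"newtons":{"type":"number"}},"required":["delta_rot","xyz","gripper"]}

```bash
ls; mkdir -p pics
python3 - <<'E'
from plant import ctrl, viewer, workorder
import cv2, numpy as np
np.set_printoptions(precision=4,suppress=True)
for n in("top","side"):
    im=viewer.capture(n); cv2.imwrite(f"pics/{n}0.png",im)
    print(n,viewer.camera_params(n))
print(viewer.camera_params("wrist"))
print(ctrl.state())
E
```

```text
pics
top {'fx': 519.0551909962653, 'fy': 519.0551909962653, 'cx': 325.1141065441508, 'cy': 191.9823277612595, 'k1': 0.009364406086243199, 'world_from_camera': array([[-0.0182, -0.9973,  0.0716,  0.407 ],
       [-0.9997,  0.0193,  0.0153, -0.0574],
       [-0.0166, -0.0713, -0.9973,  1.3787],
       [ 0.    ,  0.    ,  0.    ,  1.    ]])}
side {'fx': 433.96887262585574, 'fy': 433.96887262585574, 'cx': 317.04931753830095, 'cy': 202.64607475250193, 'k1': -0.05629189368167988, 'world_from_camera': array([[-0.8216, -0.3958,  0.4104, -0.0246],
       [-0.5699,  0.5881, -0.5739,  0.6656],
       [-0.0142, -0.7054, -0.7087,  0.9124],
       [ 0.    ,  0.    ,  0.    ,  1.    ]])}
{'fx': 295.01708928535896, 'fy': 295.01708928535896, 'cx': 320.4484249690543, 'cy': 201.4735462367313, 'k1': -0.02059121676496102, 'T_tool_cam': array([[ 0.0005, -0.9457, -0.3251,  0.085 ],
       [ 1.    ,  0.0004,  0.0004, -0.0003],
       [-0.0003, -0.3251,  0.9457, -0.1295],
       [ 0.    ,  0.    ,  0.    ,  1.    ]])}
{'t': 0.1, 'joints': array([-0.9764,  0.3855,  0.0068, -0.0005, -1.194 , -0.2586]), 'joint_velocities': array([ 0.0019, -0.0021,  0.0028,  0.0021,  0.0011,  0.0018]), 'joint_efforts': array([ -0.0006, -39.332 ,  18.8929,   4.1979,  -0.0026,   0.    ]), 'position': array([ 0.2058, -0.5896,  0.2413]), 'tcp_rot': array([ 0.5247, -3.097 , -0.003 ]), 'ft_force': array([ 0.5591,  0.7145, -0.1516]), 'ft_torque': array([-0.035 ,  0.0467,  0.0224]), 'grip_force': 0.0, 'finger_gap': 0.08551830475473686}
```

View pics/top0.png

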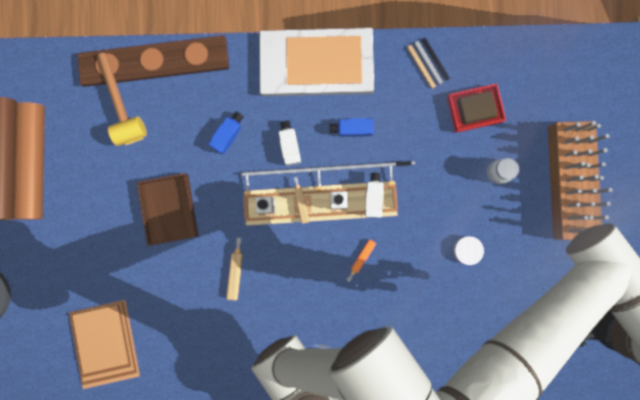

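View pics/side0.png

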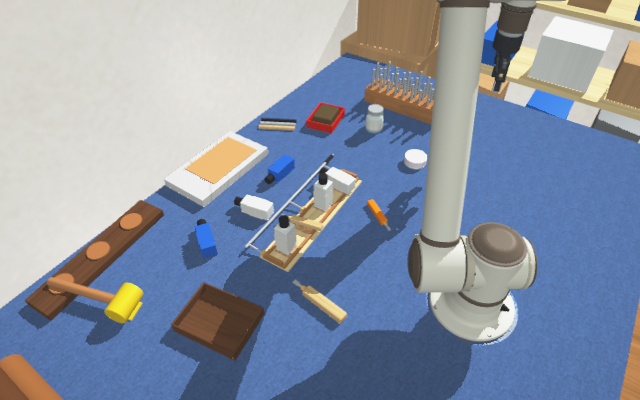

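Both views show the rack at top px (320,203).

- **Rack contents:** bottle_a lies on the right-hand place at (375,198). Bottles stand at (338,200) and (263,204), and a wooden tool lies across the rack at (300,200).
- **Elsewhere:** the white bottle_b is at (289,142), the tray at (168,209) and the guard grip at (405,163).
- **Beveller candidates:** there are three, at (300,200), (234,268) and the orange (362,260). The one at (300,200) fits, because it lies across the rack and is the smaller non-orange one.

Next I'll take the wrist camera over the rack for a closer look.

```bash
cat > h.py <<'E'
from plant import ctrl, viewer, workorder
import cv2, numpy as np
from scipy.spatial.transform import Rotation as R
np.set_printoptions(precision=4,suppress=True)
def axes(x,z):
    """rotation matrix with tool z along z, tool x near x"""
    z=np.array(z,float);z/=np.linalg.norm(z);x=np.array(x,float);x-=z*(x@z);x/=np.linalg.norm(x)
    return np.c_[x,np.cross(z,x),z]
def delta(pos,Rt,base=None):
    """jog row (mm, rad) from base pose (default measured) to pos,Rt"""
    if base is None:
        s=ctrl.state(); base=(s["position"],R.from_rotvec(s["tcp_rot"]).as_matrix())
    p,B=base
    return np.round(B.T@(np.array(pos)-p)*1000,1), np.round(R.from_matrix(B.T@Rt).as_rotvec(),4)
def cam(name):
    c=viewer.camera_params(name)
    if name=="wrist":
        s=ctrl.state(); T=np.eye(4);T[:3,:3]=R.from_rotvec(s["tcp_rot"]).as_matrix();T[:3,3]=s["position"]
        c["world_from_camera"]=T@c["T_tool_cam"]
    return c
def rays(c,uv):
    K=np.array([[c["fx"],0,c["cx"]],[0,c["fy"],c["cy"]],[0,0,1]])
    n=cv2.undistortPoints(np.array(uv,float).reshape(-1,1,2),K,np.array([c["k1"],0,0,0.]))[:,0]
    T=c["world_from_camera"]; return T[:3,3],np.c_[n,np.ones(len(n))]@T[:3,:3].T
def plane(c,uv,z):
    o,d=rays(c,uv); return o+d*((z-o[2])/d[:,2])[:,None]
E
python3 - <<'E'
from h import *
c=cam("top")
for n,uv,z in[("rack",(320,203),.006),("tool",(300,200),.022),("botA",(375,198),.034),("botB",(289,142),.02),("tray",(168,209),.03),("grip",(405,163),.015),("tall",(505,170),.08)]: print(n,plane(c,[uv],z)[0])
print(delta([.48,0,.28],np.diag([-1,1,-1.])))
E
```

```text
rack [ 0.4766 -0.0223  0.006 ]
tool [0.4846 0.0295 0.022 ]
botA [ 0.4854 -0.1658  0.034 ]
botB [0.639  0.0565 0.02  ]
tray [0.4673 0.3741 0.03  ]
grip [ 0.5775 -0.2486  0.015 ]
tall [ 0.5466 -0.4881  0.08  ]
(array([-453.1,  466.5,  -37.8]), array([ 0.0019, -0.0004,  0.3356]))
```

Call:
{"op": "jog_arm", "data": {"xyz": [[-60,62,-38],[-115,119,-38],[-170,176,-38],[-225,233,-38],[-280,290,-38]], "delta_rot": [[0,0,0.1],[0,0,0.2],[0,0,0.3356],[0,0,0.3356],[0,0,0.3356]], "gripper": [50,50,50,50,50]}}

```text
t: 0.72
position: [0.3347, -0.3096, 0.2793]
tcp_rot: [0.0, 3.141, 0.0]
ft_force: [1.8, 0.2, -0.7]
finger_gap: 0.0501
grip_force: 0.0
```

Run:
```python
from h import *
print(ctrl.state()["position"],delta([.48,0,.28],np.diag([-1,1,-1.])))
```

```text
[ 0.3347 -0.3096  0.2793] (array([-145.2,  309.7,   -0.7]), array([ 0.0002,  0.0001, -0.0003]))
```

Call:
{"op": "jog_arm", "data": {"xyz": [[-145,300,0],[-145,300,0],[-145,300,0],[-145,300,0],[-145,300,0]], "delta_rot": [[0,0,0],[0,0,0],[0,0,0],[0,0,0],[0,0,0]], "gripper": [50,50,50,50,50]}}

```text
t: 1.35
position: [0.4706, -0.0281, 0.2794]
tcp_rot: [-0.001, 3.142, 0.0]
ft_force: [0.8, -0.9, 0.3]
finger_gap: 0.0501
grip_force: 0.0
```

Call:
{"op": "jog_arm", "data": {"xyz": [[0,10,0],[0,10,0]], "delta_rot": [[0,0,0],[0,0,0]], "gripper": [50,50]}}

```text
t: 1.6
position: [0.4699, -0.0198, 0.2789]
tcp_rot: [0.003, -3.14, 0.0]
ft_force: [0.4, 0.1, -1.5]
finger_gap: 0.0502
grip_force: 0.0
```

Run:
```python
from h import *
import pickle
s=ctrl.state();print(s["position"],s["tcp_rot"],s["joints"])
c=cam("wrist");im=viewer.capture("wrist");t=viewer.capture("top")
pickle.dump((c,im,cam("top"),t),open("w1.pkl","wb"))
cv2.imwrite("pics/w1.png",im)
```

```text
[ 0.4699 -0.0198  0.2789] [ 0.0026 -3.1401  0.0004] [ 0.3045  0.0913 -0.2915 -0.0002 -1.1895 -1.8736]
```

View pics/w1.png

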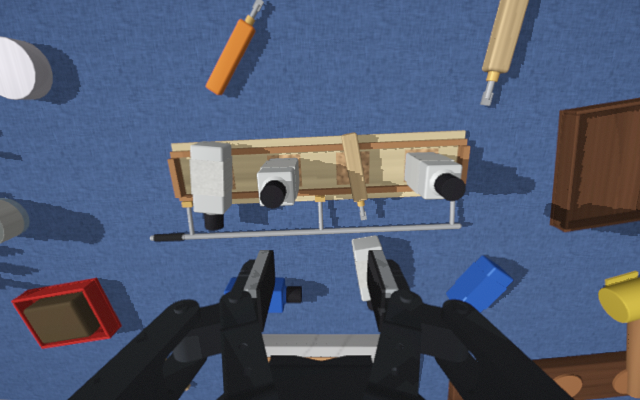

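The wrist view looks with up towards the robot and right as +y. bottle_a is at (212,180), a standing neighbour at (277,185), the tool across place 2 at (355,175) with its shank at (362,212) away from the robot, and the other neighbour at (435,178). The guard grip is at (168,237), bottle_b at (368,268) and the tray at the right edge. I'll confirm with one enlarged crop.

Run:
```python
from h import *
import pickle
c,im,ct,t=pickle.load(open("w1.pkl","rb"))
cv2.imwrite("pics/w1c.png",cv2.resize(im[120:310,145:475],None,fx=2.4,fy=2.4,interpolation=cv2.INTER_CUBIC))
```

```text
(no output)
```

View pics/w1c.png

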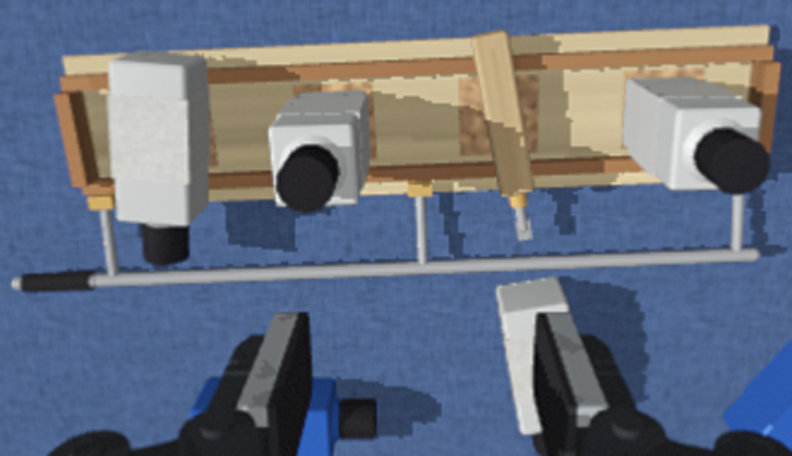

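The crop confirms that the tool across place 2 is the small wooden one, with its handle at crop (490,35)–(518,195). bottle_a is on place 0, with its top face at about (112,57)–(192,223). The guard sleeve is at (20–95,282). The free pads are place 0 and place 2.

```bash
python3 - <<'E'
from h import *
import pickle
c,im,ct,t=pickle.load(open("w1.pkl","rb"))
P=lambda uv,z:plane(c,np.array(uv,float)/2.4+[145-.3,120-.3],z)
print("cam",c["world_from_camera"][:3,3])
b=P([(63,57),(769,26)],.006);print("base near edge",b,np.linalg.norm(b[1]-b[0]))
d=(b[1]-b[0])[:2];y=d/np.linalg.norm(d);x=np.array([y[1],-y[0]])
o=b[:,:2].mean(0)+.045*x;print("rack O",o,"yaw",np.arctan2(-y[0],y[1]))
def rk(n,uv,z):
    p=P(uv,z);print(n,"world",p.round(4).tolist(),"rack",((p[:,:2]-o)@np.c_[x,y]*1000).round(1).tolist())
rk("near rail outer,inner",[(62,75),(772,45),(110,83),(770,57)],.014)
rk("far rail",[(112,185),(630,165)],.014)
rk("stopL outer top",[(55,95),(72,188)],.024); rk("stopR",[(778,60),(772,158)],.024)
rk("pad2 corners",[(460,79),(537,76),(460,154),(532,152)],.007)
rk("bevel handle near end L,R; far L,R",[(473,38),(507,32),(505,196),(532,192)],.030)
rk("shank tip",[(524,238)],.022)
rk("A top face",[(110,57),(195,55),(118,221),(193,225)],.054)
rk("A cap",[(166,262)],.034)
rk("grip ends",[(22,283),(95,281)],.016)
rk("rail end",[(757,255)],.016)
rk("B near end top",[(497,289),(566,280)],.04)
# bottle B + tray by top cam
hsv=cv2.cvtColor(im,cv2.COLOR_BGR2HSV)
E
python3 - <<'E'
from h import *
import pickle
c,im,ct,t=pickle.load(open("w1.pkl","rb"))
c0=pickle.load(open("w1.pkl","rb"))
t0=cv2.imread("pics/top0.png");hsv=cv2.cvtColor(t0,cv2.COLOR_BGR2HSV)
m=((hsv[...,1]<60)&(hsv[...,2]>120)).astype(np.uint8);m[:, :270]=0;m[:,310:]=0;m[:115]=0;m[168:]=0
k=max(cv2.findContours(m,0,1)[0],key=cv2.contourArea);r=cv2.minAreaRect(k);print("B body",r);print(plane(ct,cv2.boxPoints(r),.04))
m=((hsv[...,2]<110)&(hsv[...,0]<25)&(hsv[...,1]>60)).astype(np.uint8);m[:, :125]=0;m[:,210:]=0;m[:160]=0;m[255:]=0
k=max(cv2.findContours(m,0,1)[0],key=cv2.contourArea);r=cv2.minAreaRect(k);print("tray",r);q=plane(ct,cv2.boxPoints(r),.03);print(q,q.mean(0),np.linalg.norm(q[1]-q[0]),np.linalg.norm(q[2]-q[1]))
v=cv2.resize(t0[100:260,130:320],None,fx=3.5,fy=3.5,interpolation=cv2.INTER_CUBIC);cv2.imwrite("pics/t0c.png",v)
E
```

```text
cam [ 0.3852 -0.0205  0.4085]
base near edge [[ 0.44   -0.2236  0.006 ]
 [ 0.422   0.1733  0.006 ]] 0.39736807492660753
rack O [ 0.4759 -0.0231] yaw 0.04533518806626067
near rail outer,inner world [[0.4489, -0.2217, 0.014], [0.4315, 0.1728, 0.014], [0.4534, -0.1953, 0.014], [0.4381, 0.1727, 0.014]] rack [[-36.0, -197.2], [-35.5, 197.7], [-30.3, -171.0], [-29.0, 197.3]]
far rail world [[0.5135, -0.2025, 0.014], [0.5007, 0.1007, 0.014]] rack [[29.4, -180.9], [30.3, 122.5]]
stopL outer top world [[0.4583, -0.2223, 0.024], [0.5121, -0.2213, 0.024]] rack [[-26.7, -198.2], [27.2, -199.6]]
stopR world [[0.4383, 0.1724, 0.024], [0.4934, 0.178, 0.024]] rack [[-28.7, 197.0], [26.5, 200.1]]
pad2 corners world [[0.4521, 0.0012, 0.007], [0.4503, 0.0449, 0.007], [0.4962, 0.0021, 0.007], [0.4949, 0.0444, 0.007]] rack [[-22.7, 25.4], [-22.5, 69.1], [21.4, 24.3], [22.0, 66.5]]
bevel handle near end L,R; far L,R world [[0.4267, 0.0064, 0.03], [0.4236, 0.0242, 0.03], [0.5144, 0.0267, 0.03], [0.512, 0.0419, 0.03]] rack [[-47.8, 31.7], [-50.2, 49.6], [40.7, 48.0], [39.0, 63.3]]
shank tip world [[0.5432, 
[... 332 characters left out ...]
[0.5749, -0.2208, 0.016]] rack [[89.4, -247.6], [89.9, -202.0]]
rail end world [[0.5566, 0.1829, 0.016]] rack [[89.9, 202.1]]
B near end top world [[0.5676, 0.0231, 0.04], [0.5618, 0.0626, 0.04]] rack [[93.7, 42.0], [89.7, 81.7]]
B body ((288.9615173339844, 146.3076934814453), (36.6737174987793, 18.238800048828125), 78.69007110595703)
[[0.6676 0.0873 0.04  ]
 [0.676  0.0404 0.04  ]
 [0.5811 0.023  0.04  ]
 [0.5727 0.0697 0.04  ]]
tray ((166.93601989746094, 208.6479949951172), (63.32545471191406, 50.803470611572266), 79.69515228271484)
[[0.5396 0.4578 0.03  ]
 [0.5609 0.3264 0.03  ]
 [0.3975 0.2967 0.03  ]
 [0.3764 0.4269 0.03  ]] [0.4686 0.3769 0.03  ] 0.13311404718657066 0.16606096300295722
```

View pics/t0c.png

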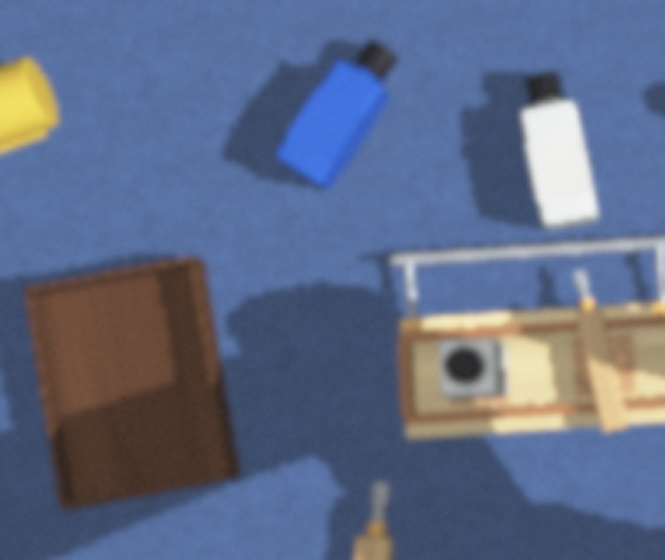

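Run:
```python
from h import *
import pickle
c,im,ct,t=pickle.load(open("w1.pkl","rb"))
P=lambda uv,z:plane(c,np.array(uv,float)/2.4+[145-.3,120-.3],z)
print("B z0",P([(497,289),(566,280)],0.002));print("B z40",P([(500,312),(569,305)],.04))
print("A z14",P([(110,57),(195,55)],.014),"A z54 far",P([(118,222),(193,225)],.054), "A capend",P([(166,262)],.034))
g=lambda a,b,col:print(im[a:b,col].mean(1).astype(int) if isinstance(col,int) else 0)
print("A col px 207 rows 138-170");g(138,225,207)
print("B col 366 rows 232-262");g(232,262,362)
t0=cv2.imread("pics/top0.png").mean(2)
# top cam: B along axis line, A along axis
for n,u0,u1 in(("B",(292.5,172),(284.5,118)),("A",(374,222),(377,165))):
    L=np.linspace(0,1,109)[:,None];q=np.array(u0)+L*(np.array(u1)-np.array(u0))
    v=cv2.remap(t0.astype(np.float32),q[:,:1].astype(np.float32),q[:,1:].astype(np.float32),1).ravel()
    e=np.where(np.abs(np.diff(v))>14)[0];print(n,[(q[i].round(1).tolist(),int(v[i+1]-v[i])) for i in e])
print(plane(ct,[(291,164),(286,128),(374,214),(375,182)],.02),plane(ct,[(374,214),(375,182)],.054))
```

```text
B z0 [[0.5864 0.0277 0.002 ]
 [0.5801 0.0711 0.002 ]]
B z40 [[0.5825 0.0254 0.04  ]
 [0.5779 0.0654 0.04  ]]
A z14 [[ 0.4389 -0.1933  0.014 ]
 [ 0.4379 -0.1458  0.014 ]] A z54 far [[ 0.5214 -0.1837  0.054 ]
 [ 0.5231 -0.1433  0.054 ]] A capend [[ 0.5538 -0.1683  0.034 ]]
A col px 207 rows 138-170
[113 112 113 118 119 124 125 127 175 198 207 209 208 209 208 208 208 208
 208 207 208 207 199 203 205 205 203 203 205 207 207 206 207 208 207 209
 209 208 206 206 206 207 207 207 207 206 210 211 210 208 207 209 210 209
 210 209 208 206 205 205 205 205 204 205 205 205 205 205 205 205 205 205
 205 205 190 161  92  46  45  46  46  47  45  46  45  45  45]
B col 366 rows 232-262
[127 104 103 105 109 130 148 149 149 149 151 152 153 154 154 155 159 191
 207 208 207 207 207 207 207 207 207 207 206 202]
B [([292.2, 170.0], -15), ([292.1, 169.5], -15), ([292.1, 169.0], -15), ([292.0, 168.5], -14), ([291.3, 164.0], 17), ([291.2, 163.5], 17), ([291.2, 163.0], 18), ([291.1, 162.5], 17), ([286.3, 130.0], -25), ([286.2, 129.5], -26), ([286.1, 129.0], -25), ([286.1, 128.5], -26), ([286.0, 128.0], -18), ([285.9, 127.5], -18)]
A [([374.2, 217.8], 16), ([374.2, 217.2], 21), ([374.3, 216.7], 26), ([374.3, 216.2], 17), ([376.1, 181.9], -20), ([376.1, 181.4], -23), ([376.2, 180.8], -27), ([376.2, 180.3], -24), ([376.2, 179.8], -20)]
[[ 0.5803  0.052   0.02  ]
 [ 0.6766  0.064   0.02  ]
 [ 0.4444 -0.1633  0.02  ]
 [ 0.5283 -0.168   0.02  ]] [[ 0.4435 -0.1606  0.054 ]
 [ 0.5252 -0.1652  0.054 ]]
```

Call:
{"op": "jog_arm", "data": {"xyz": [[1,45,20],[1,45,80],[1,45,140],[1,45,200],[1,45,238]], "delta_rot": [[0,0,-0.1],[0,0,-0.2126],[0,0,-0.2126],[0,0,-0.2126],[0,0,-0.2126]], "gripper": [50,50,50,50,50]}}

```text
t: 2.33
position: [0.4679, 0.0228, 0.0393]
tcp_rot: [0.329, -3.122, 0.001]
ft_force: [-0.2, -0.3, 0.4]
finger_gap: 0.0501
grip_force: 0.0
```

Run:
```python
from h import *
y=.2126
print(ctrl.state()["position"],delta([.4692,.0248,.0265],axes([-np.cos(y),-np.sin(y),0],[0,0,-1])))
cv2.imwrite("pics/w2.png",viewer.capture("wrist"))
```

```text
[0.4679 0.0228 0.0393] (array([-1.8,  1.7, 12.8]), array([-0.0005, -0.0028, -0.0025]))
```

View pics/w2.png

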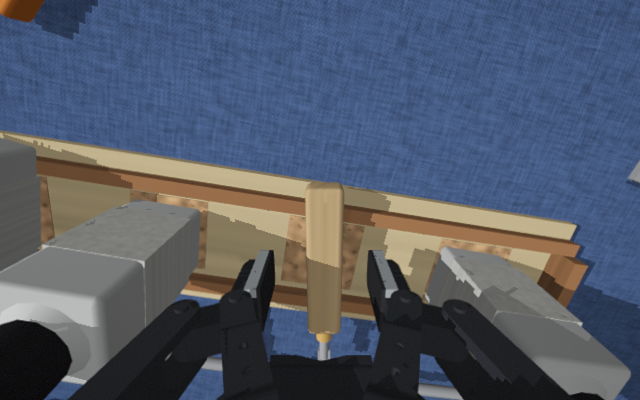

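The wrist view shows the handle centred and aligned between the fingers, at (325,183)–(325,333). I'll grasp and lift.

Call:
{"op": "jog_arm", "data": {"xyz": [[-2,2,13],[-2,2,13],[-2,2,13],[-2,2,13],[-2,2,13]], "delta_rot": [[0,0,0],[0,0,0],[0,0,0],[0,0,0],[0,0,0]], "gripper": [50,50,10,10,10], "newtons": 30}}

```text
t: 3.0
position: [0.4718, 0.0275, 0.0298]
tcp_rot: [-0.334, 3.121, 0.001]
ft_force: [-0.3, -0.5, 6.8]
finger_gap: 0.0188
grip_force: 30.9
```

Call:
{"op": "jog_arm", "data": {"xyz": [[0,0,0],[0,0,-50],[0,0,-110],[0,0,-160],[0,0,-160]], "delta_rot": [[0,0,0],[0,0,0],[0,0,0],[0,0,0],[0,0,0]], "gripper": [10,10,10,10,10]}}

```text
t: 3.62
position: [0.4732, 0.0281, 0.1932]
tcp_rot: [-0.334, 3.113, 0.004]
ft_force: [0.2, 0.4, -1.7]
finger_gap: 0.0188
grip_force: 30.1
```

Run:
```python
from h import *
y=.18
print(ctrl.state()["position"],delta([.4533,.3728,.14],axes([-np.cos(y),-np.sin(y),0],[0,0,-1])))
```

```text
[0.4732 0.0281 0.1932] (array([-52.9, 341. ,  54.2]), array([0.0016, 0.0112, 0.0335]))
```

Call:
{"op": "jog_arm", "data": {"xyz": [[-9,60,0],[-18,120,0],[-27,180,0],[-36,240,0],[-45,300,20]], "delta_rot": [[0,0,0],[0,0.01,0.0335],[0,0.01,0.0335],[0,0.01,0.0335],[0,0.01,0.0335]], "gripper": [10,10,10,10,10]}}

```text
t: 4.25
position: [0.4514, 0.331, 0.1691]
tcp_rot: [0.281, -3.121, -0.001]
ft_force: [1.1, -0.1, -0.6]
finger_gap: 0.0192
grip_force: 30.1
```

Call:
{"op": "jog_arm", "data": {"xyz": [[-10,42,35],[-10,42,80],[-10,42,100],[-10,42,100]], "delta_rot": [[0,0,0],[0,0,0],[0,0,0],[0,0,0]], "gripper": [10,10,10,10]}}

```text
t: 4.75
position: [0.4515, 0.37, 0.0659]
tcp_rot: [0.28, -3.115, 0.009]
ft_force: [-0.4, 0.2, -0.2]
finger_gap: 0.0191
grip_force: 30.1
```

Run:
```python
from h import *
y=.18
s=ctrl.state();print(s["position"],s["ft_force"],delta([.4562,.3734,.021],axes([-np.cos(y),-np.sin(y),0],[0,0,-1])))
c=cam("wrist");im=viewer.capture("wrist");cv2.imwrite("pics/w3.png",im)
```

```text
[0.4515 0.37   0.0659] [-0.4048  0.2348 -0.2057] (array([-5.9,  2.7, 44.8]), array([-0.0043, -0.0149, -0.0009]))
```

View pics/w3.png

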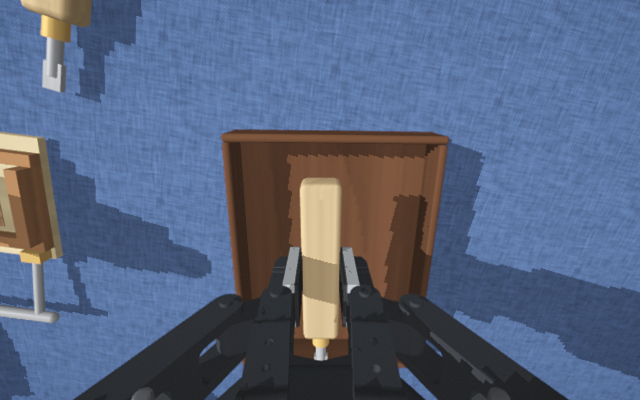

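The wrist view shows the tool (320, 180–360) held parallel to the tray (rim 222–448). I'll lower it and release.

Call:
{"op": "jog_arm", "data": {"xyz": [[-6,6,25],[-6,6,40],[-6,6,45],[-6,6,45],[-6,6,45]], "delta_rot": [[0,-0.015,0],[0,-0.015,0],[0,-0.015,0],[0,-0.015,0],[0,-0.015,0]], "gripper": [10,10,10,10,10]}}

```text
t: 5.42
position: [0.4577, 0.3788, 0.0245]
tcp_rot: [-0.281, 3.123, 0.002]
ft_force: [0.0, 0.4, -0.2]
finger_gap: 0.019
grip_force: 30.1
```

Run:
```python
from h import *
s=ctrl.state();print(s["position"],s["ft_force"],s["tcp_rot"])
```

```text
[0.4577 0.3788 0.0245] [ 0.0355  0.3816 -0.2452] [-0.2808  3.1229  0.0022]
```

Call:
{"op": "jog_arm", "data": {"xyz": [[0,0,4],[0,0,4],[0,0,4]], "delta_rot": [[0,0,0],[0,0,0],[0,0,0]], "gripper": [10,10,10]}}

```text
t: 5.8
position: [0.4579, 0.379, 0.0209]
tcp_rot: [-0.282, 3.122, 0.002]
ft_force: [-1.7, -0.4, 5.4]
finger_gap: 0.0187
grip_force: 30.8
```

Call:
{"op": "jog_arm", "data": {"xyz": [[0,0,0],[0,0,0],[0,0,0],[0,0,-30],[0,0,-90]], "delta_rot": [[0,0,0],[0,0,0],[0,0,0],[0,0,0],[0,0,0]], "gripper": [45,45,45,45,60]}}

```text
t: 6.42
position: [0.4557, 0.3768, 0.1077]
tcp_rot: [0.281, -3.129, 0.008]
ft_force: [0.7, 1.5, 0.5]
finger_gap: 0.0599
grip_force: 0.0
```

Call:
{"op": "jog_arm", "data": {"xyz": [[0,0,-60],[0,0,-110],[0,0,-110]], "delta_rot": [[0,0,0],[0,0,0],[0,0,0]], "gripper": [60,60,60]}}

```text
t: 6.8
position: [0.458, 0.38, 0.2249]
tcp_rot: [-0.281, 3.116, 0.012]
ft_force: [-0.0, -0.5, -0.5]
finger_gap: 0.0601
grip_force: 0.0
```

Run:
```python
from h import *
s=ctrl.state();print(s["position"],s["tcp_rot"],s["joints"])
c=cam("wrist");im=viewer.capture("wrist");cv2.imwrite("pics/w4.png",im)
hsv=cv2.cvtColor(im,cv2.COLOR_BGR2HSV)
m=((hsv[...,0]>10)&(hsv[...,0]<30)&(hsv[...,2]>150)&(hsv[...,1]>40)).astype(np.uint8);m[:,:250]=0;m[:,450:]=0
k=max(cv2.findContours(m,0,1)[0],key=cv2.contourArea);r=cv2.minAreaRect(k);print(r,plane(c,cv2.boxPoints(r),.021))
# target for grasp of bottle A: 45deg back
def lying(o,yaw,g,up,zaxis):
    a=np.array([np.cos(yaw),np.sin(yaw),0]);z=np.array([0,0,1.])
    Rt=axes((a-z),-(a+z)); gp=np.array([*o,zaxis])+a*g+z*up
    return gp+Rt[:,2]*.008,Rt
p,Rt=lying((.4835,-.1625),-.09,.018,.004,.034);print("A grasp",p,R.from_matrix(Rt).as_rotvec(),delta(p,Rt))
```

```text
[0.458  0.38   0.2249] [-0.2809  3.1162  0.0122] [ 0.9669  0.3396 -0.1076  0.0053 -1.1095 -2.3602]
((362.1177978515625, 338.1191711425781), (40.25130081176758, 56.52978515625), 83.9909896850586) [[0.6627 0.4347 0.021 ]
 [0.6391 0.5102 0.021 ]
 [0.7098 0.5356 0.021 ]
 [0.7353 0.4554 0.021 ]]
A grasp [ 0.4958 -0.1636  0.0323] [-2.8682  0.1292  1.188 ] (array([  59.8, -541.4,  187.2]), array([-1.1154, -0.1438, -2.6636]))
```

```bash
cat >> h.py <<'E'
def lying(o,yaw,g,up,zaxis):
    a=np.array([np.cos(yaw),np.sin(yaw),0]);z=np.array([0,0,1.])
    Rt=axes((a-z),-(a+z)); gp=np.array([*o,zaxis])+a*g+z*up
    return gp+Rt[:,2]*.008,Rt
def chain(*poses):
    s=ctrl.state(); b=(s["position"],R.from_rotvec(s["tcp_rot"]).as_matrix())
    for q in poses: print(*delta(*q,base=b)); b=q
def down(psi): return axes([np.cos(psi),np.sin(psi),0],[0,0,-1])
E
python3 - <<'E'
from h import *
p,Rt=lying((.4835,-.1625),-.09,.018,.004,.034)
y=np.pi+.18
chain(([.50,.17,.225],down(y+.9)),([.54,-.02,.225],down(y+1.8)),([.57,-.16,.225],down(y+2.7)),([.57,-.17,.2],down(-.09)),(p-Rt[:,2]*.08,Rt),(p,Rt))
E
```

```text
[  -5.4 -213.3   -3.9] [-0.0006  0.0091 -0.9008]
[ 148.7 -124.8    0. ] [ 0.   0.  -0.9]
[140.4  28.2   0. ] [ 0.   0.  -0.9]
[ 2.6  9.7 25. ] [ 0.      0.     -0.1716]
[-17.9   0.3 111.1] [ 0.     -0.7854 -0.    ]
[-0.  0. 80.] [0. 0. 0.]
```

Call:
{"op": "jog_arm", "data": {"xyz": [[-1,-45,0],[-2,-90,0],[-3,-132,0],[-4,-174,0],[-5,-213,0]], "delta_rot": [[0,0,-0.18],[0,0,-0.36],[0,0,-0.54],[0,0,-0.72],[0,0,-0.9]], "gripper": [60,60,60,60,60]}}

```text
t: 7.48
position: [0.4985, 0.1677, 0.2178]
tcp_rot: [-1.621, 2.69, -0.003]
ft_force: [0.3, 1.1, 0.8]
finger_gap: 0.0602
grip_force: 0.0
```

Call:
{"op": "jog_arm", "data": {"xyz": [[30,-25,0],[60,-50,0],[90,-75,0],[120,-100,0],[149,-125,0]], "delta_rot": [[0,0,-0.18],[0,0,-0.36],[0,0,-0.54],[0,0,-0.72],[0,0,-0.9]], "gripper": [60,60,60,60,60]}}

```text
t: 8.1
position: [0.5383, -0.0222, 0.2178]
tcp_rot: [-2.63, 1.717, -0.001]
ft_force: [0.1, -0.3, 1.1]
finger_gap: 0.0602
grip_force: 0.0
```

Call:
{"op": "jog_arm", "data": {"xyz": [[28,6,0],[56,12,0],[84,18,0],[112,23,0],[140,28,0]], "delta_rot": [[0,0,-0.18],[0,0,-0.36],[0,0,-0.54],[0,0,-0.72],[0,0,-0.9]], "gripper": [60,60,60,60,60]}}

```text
t: 8.72
position: [0.5683, -0.1612, 0.2176]
tcp_rot: [-3.114, 0.402, -0.001]
ft_force: [-0.0, 0.2, 0.7]
finger_gap: 0.0599
grip_force: 0.0
```

Run:
```python
from h import *
s=ctrl.state();print(s["position"],s["tcp_rot"],s["joints"],s["t"])
p,Rt=lying((.4835,-.1625),-.09,.018,.004,.034)
chain(([.57,-.17,.2],down(-.09)),(p-Rt[:,2]*.08,Rt),(p,Rt))
import pickle
c=cam("wrist");w=viewer.capture("wrist");t=viewer.capture("top")
pickle.dump((c,w),open("w5.pkl","wb"));cv2.imwrite("pics/w5.png",w)
hsv=cv2.cvtColor(t,cv2.COLOR_BGR2HSV)
m=((hsv[...,0]>8)&(hsv[...,0]<30)&(hsv[...,2]>140)).astype(np.uint8);q=m[175:245,140:200].copy()
k=max(cv2.findContours(q,0,1,offset=(140,175))[0],key=cv2.contourArea);r=cv2.minAreaRect(k);print(r);print(plane(cam("top"),cv2.boxPoints(r),.021))
```

```text
[ 0.5683 -0.1612  0.2176] [-3.1144  0.4019 -0.0012] [-0.0031  0.3448 -0.1167 -0.0014 -1.1084  1.3178] 8.725
[ 3.9  8.1 17.5] [-0.0014 -0.0007 -0.1666]
[-17.9   0.3 111.1] [ 0.     -0.7854 -0.    ]
[-0.  0. 80.] [0. 0. 0.]
((167.90000915527344, 211.30001831054688), (40.60490798950195, 10.01301097869873), 79.3803482055664)
[[0.5122 0.4003 0.021 ]
 [0.5166 0.3743 0.021 ]
 [0.4113 0.3543 0.021 ]
 [0.407  0.3801 0.021 ]]
```

View pics/w5.png

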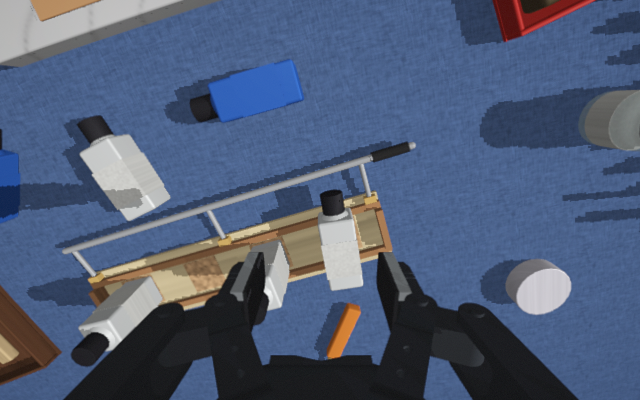

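The wrist view from the far side shows bottle_a (white body at about 322–362, 215–290, cap (331,203)), bottle_b (body at about (125,178), cap (95,130)) and the tool's handle in the tray. The top mask puts the handle at (167.9,211.3), inside the tray. I'll check both toppled bottles from this view.

Run:
```python
from h import *
import pickle
c,w=pickle.load(open("w5.pkl","rb"));print(c["world_from_camera"][:3,3])
hsv=cv2.cvtColor(w,cv2.COLOR_BGR2HSV)
m=((hsv[...,1]<50)&(hsv[...,2]>125)).astype(np.uint8)
for n,(x0,x1,y0,y1),z in(("A",(310,370,200,295),.054),("B",(70,180,120,230),.04)):
    q=np.zeros_like(m);q[y0:y1,x0:x1]=m[y0:y1,x0:x1];q=cv2.morphologyEx(q,cv2.MORPH_OPEN,np.ones((5,5)))
    k=max(cv2.findContours(q,0,1)[0],key=cv2.contourArea);h=cv2.convexHull(k)
    a=cv2.approxPolyDP(h,4,True)[:,0];print(n,cv2.contourArea(k));print(np.c_[a,plane(c,a,z)[:,:2]])
    b=((hsv[...,2]<60)).astype(np.uint8);b0=np.zeros_like(b)
    xx=(315,348,180,222) if n=="A" else (70,115,105,150)
    b0[xx[2]:xx[3],xx[0]:xx[1]]=b[xx[2]:xx[3],xx[0]:xx[1]]
    k=max(cv2.findContours(b0,0,1)[0],key=cv2.contourArea);r=cv2.minAreaRect(k);print("cap",r[0],plane(c,[r[0]],z-.014))
```

```text
[ 0.6484 -0.1833  0.3471]
A 2412.0
[[340.     215.       0.5309  -0.1737]
 [353.     219.       0.5229  -0.1861]
 [362.     285.       0.439   -0.1782]
 [331.     289.       0.4429  -0.1418]
 [318.     225.       0.5256  -0.148 ]]
cap (331.888671875, 202.2396240234375) [[ 0.5423 -0.1681  0.04  ]]
B 4360.0
[[101.     137.       0.6723   0.0462]
 [128.     134.       0.6677   0.0172]
 [163.     183.       0.61     0.0038]
 [168.     199.       0.5917   0.0061]
 [126.     219.       0.5818   0.0629]
 [ 81.     157.       0.659    0.0774]]
cap (94.09386444091797, 128.36822509765625) [[0.6836 0.0596 0.026 ]]
```

Call:
{"op": "jog_arm", "data": {"xyz": [[4,8,17],[4,8,17]], "delta_rot": [[0,0,-0.1666],[0,0,-0.1666]], "gripper": [65,65]}}

```text
t: 9.07
position: [0.5693, -0.1688, 0.2001]
tcp_rot: [-3.136, 0.156, 0.002]
ft_force: [-0.4, 0.0, 1.0]
finger_gap: 0.0649
grip_force: 0.0
```

Call:
{"op": "jog_arm", "data": {"xyz": [[-4,0,10],[-8,0,30],[-12,0,60],[-16,0,90],[-18,0,108]], "delta_rot": [[0,-0.18,0],[0,-0.36,0],[0,-0.54,0],[0,-0.7,0],[0,-0.7854,0]], "gripper": [65,65,65,65,65]}}

```text
t: 9.7
position: [0.5531, -0.1663, 0.0918]
tcp_rot: [-2.865, 0.142, 1.192]
ft_force: [0.0, 0.1, -1.0]
finger_gap: 0.0647
grip_force: 0.0
```

Run:
```python
from h import *
s=ctrl.state();print(s["position"],s["tcp_rot"],s["joints"],s["ft_force"])
p,Rt=lying((.485,-.163),-.087,.018,.002,.034)
chain((p,Rt)); print(p)
```

```text
[ 0.5531 -0.1663  0.0918] [-2.8645  0.1416  1.1916] [-0.0345  0.8348  0.2293 -0.0444 -1.7524  1.5167] [ 0.039   0.1226 -0.9691]
[ 4.2  3.1 82.9] [-0.0064  0.0029 -0.0091]
[ 0.4973 -0.1641  0.0303]
```

Call:
{"op": "jog_arm", "data": {"xyz": [[4,3,40],[4,3,70],[4,3,83],[4,3,83],[4,3,83]], "delta_rot": [[-0.006,0.003,-0.009],[-0.006,0.003,-0.009],[-0.006,0.003,-0.009],[-0.006,0.003,-0.009],[-0.006,0.003,-0.009]], "gripper": [65,65,65,65,65]}}

```text
t: 10.32
position: [0.4995, -0.165, 0.0339]
tcp_rot: [-2.875, 0.121, 1.172]
ft_force: [0.1, -0.5, -0.3]
finger_gap: 0.065
grip_force: 0.0
```

Call:
{"op": "jog_arm", "data": {"xyz": [[0,0,0],[0,0,0],[0,0,0],[0,0,0]], "delta_rot": [[0,0,0],[0,0,0],[0,0,0],[0,0,0]], "gripper": [25,25,25,25], "newtons": 40}}

```text
t: 10.82
position: [0.4988, -0.165, 0.0336]
tcp_rot: [-2.874, 0.12, 1.174]
ft_force: [3.7, 1.9, 4.8]
finger_gap: 0.0394
grip_force: 41.0
```

Run:
```python
from h import *
s=ctrl.state();print(s["position"],s["tcp_rot"],s["ft_force"],s["finger_gap"],s["grip_force"])
B=R.from_rotvec(s["tcp_rot"]).as_matrix();print(B)
```

```text
[ 0.4988 -0.165   0.0336] [-2.8741  0.12    1.1739] [3.7099 1.9211 4.8087] 0.03940840775694781 40.95717251300812
[[ 0.7116 -0.0845 -0.6975]
 [-0.0583 -0.9964  0.0613]
 [-0.7002 -0.003  -0.714 ]]
```

```bash
cat >> h.py <<'E'
O=np.array([.4759,-.0231,.0]);RY=np.array([-.0453,.9990,0]);RX=np.array([.9990,.0453,0])
def stand(B,p,o,yaw,place_y,dz):
    """tool pose with bottle upright over place; B,p grasp pose, o bottle origin when lying"""
    a=B.T@np.array([np.cos(yaw),np.sin(yaw),0]);a[1]=0;a/=np.linalg.norm(a)
    ot=B.T@(np.array(o)-p);ot[1]=0
    T=np.c_[a,[0,1,0],np.cross(a,[0,1,0])]
    W=np.c_[[0,0,1],RY,np.cross([0,0,1],RY)]
    B2=W@T.T
    return O+RY*place_y+np.array([0,0,.054+dz])-B2@ot,B2,a,ot
E
python3 - <<'E'
from h import *
import pickle
s=ctrl.state();p=s["position"];B=R.from_rotvec(s["tcp_rot"]).as_matrix()
p2,B2,a,ot=stand(B,p,(.485,-.163,.034),-.085,-.1425,.002);print(p2,B2,a,ot)
pickle.dump((B,p,p2,B2,a,ot),open("A.pkl","wb"))
up=np.array([0,0,.215]);rz=lambda t:R.from_rotvec([0,0,t]).as_matrix()
hi=p2+[0,0,.17]
chain((p+up,B),(p+up,B@rz(.9)),(p+up,B@rz(1.8)),(hi,B@rz(2.7)),(hi,B2),(p2+[0,0,.01],B2))
E
```

```text
[ 0.482  -0.1655  0.07  ] [[-0.6995 -0.0453 -0.7133]
 [-0.0317  0.999  -0.0323]
 [ 0.714   0.     -0.7002]] [ 0.714   0.     -0.7002] [-0.0102  0.      0.0095]
[-150.5   -0.6 -153.5] [0. 0. 0.]
[0. 0. 0.] [-0.  -0.   0.9]
[0. 0. 0.] [0.  0.  0.9]
[ 3.2  5.3 17.9] [-0.  -0.   0.9]
[0. 0. 0.] [0.0878 0.04   0.3514]
[-114.2    0.   112. ] [-0. -0. -0.]
```

Call:
{"op": "jog_arm", "data": {"xyz": [[-30,0,-30],[-70,0,-71],[-110,-1,-112],[-150,-1,-153],[-150,-1,-153]], "delta_rot": [[0,0,0],[0,0,0],[0,0,0],[0,0,0],[0,0,0]], "gripper": [25,25,25,25,25]}}

```text
t: 11.45
position: [0.4998, -0.1651, 0.251]
tcp_rot: [-2.879, 0.121, 1.161]
ft_force: [-0.1, 0.3, -1.2]
finger_gap: 0.0397
grip_force: 40.6
```

Call:
{"op": "jog_arm", "data": {"xyz": [[0,0,0],[0,0,0],[0,0,0],[0,0,0],[0,0,0]], "delta_rot": [[0,0,0.18],[0,0,0.36],[0,0,0.54],[0,0,0.72],[0,0,0.9]], "gripper": [25,25,25,25,25]}}

```text
t: 12.08
position: [0.4978, -0.1644, 0.2451]
tcp_rot: [2.338, -1.262, -1.005]
ft_force: [-0.1, -0.5, -1.0]
finger_gap: 0.0391
grip_force: 40.4
```

Call:
{"op": "jog_arm", "data": {"xyz": [[0,0,0],[0,0,0],[0,0,0],[0,0,0],[0,0,0]], "delta_rot": [[0,0,0.18],[0,0,0.36],[0,0,0.54],[0,0,0.72],[0,0,0.9]], "gripper": [25,25,25,25,25]}}

```text
t: 12.7
position: [0.4979, -0.1644, 0.2451]
tcp_rot: [1.447, -2.003, -0.667]
ft_force: [0.2, -0.3, -1.4]
finger_gap: 0.0396
grip_force: 40.4
```

Call:
{"op": "jog_arm", "data": {"xyz": [[0,0,0],[0,0,0],[0,0,0],[0,0,0],[0,0,0]], "delta_rot": [[0,0,0.18],[0,0,0.36],[0,0,0.54],[0,0,0.72],[0,0,0.9]], "gripper": [25,25,25,25,25]}}

```text
t: 13.32
position: [0.4978, -0.1644, 0.2451]
tcp_rot: [0.415, -2.339, -0.257]
ft_force: [-0.7, -0.2, -1.9]
finger_gap: 0.0395
grip_force: 40.4
```

Run:
```python
from h import *
import pickle
B,p,p2,B2,a,ot=pickle.load(open("A.pkl","rb"))
s=ctrl.state();print(s["position"],s["joints"],s["finger_gap"],s["t"])
chain((p2+[0,0,.13],B2),(p2+[0,0,.012],B2))
```

```text
[ 0.4978 -0.1644  0.2451] [-0.0326  0.6048  0.1894 -0.0431 -1.9349 -1.1854] 0.03947876253428502 13.325
[-17.6 -11.   43.1] [0.0908 0.0353 0.3457]
[-84.2   0.   82.6] [-0. -0. -0.]
```

Call:
{"op": "jog_arm", "data": {"xyz": [[0,0,0],[-8,-5,20],[-17,-11,43],[-17.6,-11,43.1],[-17.6,-11,43.1]], "delta_rot": [[0.04,0.02,0.17],[0.0908,0.0353,0.3457],[0.0908,0.0353,0.3457],[0.0908,0.0353,0.3457],[0.0908,0.0353,0.3457]], "gripper": [25,25,25,25,25]}}

```text
t: 13.95
position: [0.4831, -0.1658, 0.2019]
tcp_rot: [0.06, -2.349, 0.022]
ft_force: [0.1, -0.3, -0.6]
finger_gap: 0.0395
grip_force: 40.6
```

Run:
```python
from h import *
import pickle
B,p,p2,B2,a,ot=pickle.load(open("A.pkl","rb"))
s=ctrl.state();print(s["position"],s["finger_gap"],s["t"])
chain((p2+[0,0,.01],B2),(p2,B2))
im=viewer.capture("side");cv2.imwrite("pics/s1.png",cv2.resize(im[130:300,200:400],None,fx=3,fy=3,interpolation=cv2.INTER_CUBIC))
pickle.dump(im,open("s1.pkl","wb"))
c=cam("side");T=np.linalg.inv(c["world_from_camera"])
def pr(P):
    q=T[:3,:3]@P+T[:3,3];n=q[:2]/q[2];n=n*(1+c["k1"]*(n@n));return n*c["fx"]+[c["cx"],c["cy"]]
Bm=R.from_rotvec(s["tcp_rot"]).as_matrix();o=s["position"]+Bm@ot;ax=Bm@a;print("origin",o,"axis",ax)
for h in(-.048,.04,.067):print(h,pr(o+ax*h))
```

```text
[ 0.4831 -0.1658  0.2019] 0.03952771216717277 13.95
[-86.    0.1  86.5] [-0.0017  0.0034  0.0054]
[-7.1  0.   7. ] [-0. -0. -0.]
origin [ 0.4836 -0.1658  0.188 ] axis [-0.0033 -0.0028  1.    ]
-0.048 [340.6634 151.5813]
0.04 [341.5743 125.9404]
0.067 [341.871  117.5353]
```

View pics/s1.png

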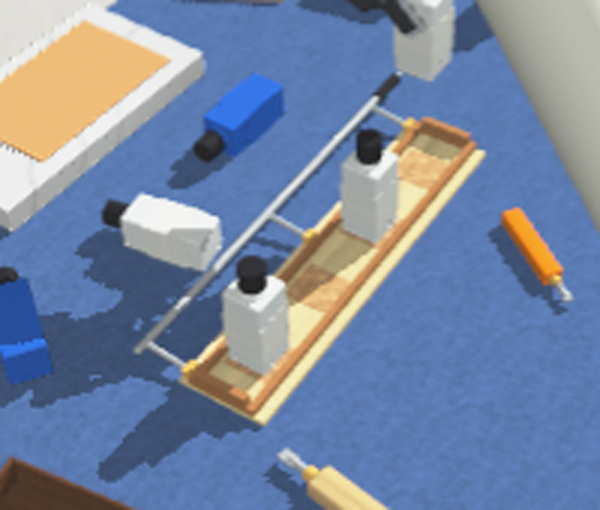

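The side view shows bottle_a upright in the gripper, at crop (425,40), with the pad below it free. This agrees with the projection of the planned pose. I'll lower it.

Call:
{"op": "jog_arm", "data": {"xyz": [[-30,0,30],[-60,0,60],[-80,0,80],[-86,0,86.5],[-86,0,86.5]], "delta_rot": [[0,0.003,0.005],[0,0.003,0.005],[0,0.003,0.005],[0,0.003,0.005],[0,0.003,0.005]], "gripper": [25,25,25,25,25]}}

```text
t: 14.62
position: [0.4822, -0.1655, 0.0805]
tcp_rot: [0.055, -2.347, 0.024]
ft_force: [0.2, -0.1, -1.8]
finger_gap: 0.0395
grip_force: 40.6
```

Run:
```python
from h import *
import pickle
B,p,p2,B2,a,ot=pickle.load(open("A.pkl","rb"))
s=ctrl.state();print(s["position"],s["ft_force"])
chain((p2,B2))
```

```text
[ 0.4822 -0.1655  0.0805] [ 0.2439 -0.1224 -1.8049]
[-7.4  0.1  7.6] [-0.0019  0.0013  0.0004]
```

Call:
{"op": "jog_arm", "data": {"xyz": [[-7.4,0,7.6],[-7.4,0,7.6],[-8.1,0,8.3],[-8.8,0,9]], "delta_rot": [[0,0,0],[0,0,0],[0,0,0],[0,0,0]], "gripper": [25,25,25,25]}}

```text
t: 15.12
position: [0.4816, -0.1654, 0.0682]
tcp_rot: [0.055, -2.347, 0.024]
ft_force: [2.7, 1.8, 2.7]
finger_gap: 0.0398
grip_force: 41.0
```

Run:
```python
from h import *
s=ctrl.state();print(s["position"],s["ft_force"])
```

```text
[ 0.4816 -0.1654  0.0682] [2.7286 1.8177 2.6679]
```

Call:
{"op": "jog_arm", "data": {"xyz": [[0,0,0],[0,0,0],[0,0,0],[0,0,-20],[0,0,-70]], "delta_rot": [[0,0,0],[0,0,0],[0,0,0],[0,0,0],[0,0,0]], "gripper": [60,60,60,60,60]}}

```text
t: 15.75
position: [0.5298, -0.1629, 0.1161]
tcp_rot: [0.054, -2.341, 0.023]
ft_force: [1.0, 0.3, -0.2]
finger_gap: 0.0601
grip_force: 0.0
```

Call:
{"op": "jog_arm", "data": {"xyz": [[0,0,-60],[0,0,-120],[0,0,-120]], "delta_rot": [[0,0,0],[0,0,0],[0,0,0]], "gripper": [65,65,65]}}

```text
t: 16.12
position: [0.62, -0.1589, 0.2032]
tcp_rot: [0.055, -2.356, 0.026]
ft_force: [-0.2, 0.2, -0.7]
finger_gap: 0.065
grip_force: 0.0
```

Run:
```python
from h import *
import pickle
s=ctrl.state();print(s["position"],s["joints"],s["t"])
c=cam("wrist");w=viewer.capture("wrist");pickle.dump((c,w),open("w6.pkl","wb"));cv2.imwrite("pics/w6.png",w)
T=np.linalg.inv(c["world_from_camera"])
def pr(P):
    q=T[:3,:3]@P+T[:3,3];n=q[:2]/q[2];n=n*(1+c["k1"]*(n@n));return (n*c["fx"]+[c["cx"],c["cy"]]).round(1)
g=O+RY*-.1425
print("cap top exp",pr(g+[0,0,.121]),"cap bottom",pr(g+[0,0,.094]))
for n,zz in(("body top corners",.094),("foot",.006)):
  print(n,[pr(g+RX*i*.02+RY*j*.02+[0,0,zz]).tolist() for i in(-1,1) for j in(-1,1)])
hsv=cv2.cvtColor(w,cv2.COLOR_BGR2HSV)
t=viewer.capture("top");pickle.dump(t,open("t6.pkl","wb"))
p,Rt=lying((.629,.052),.18,.018,.002,.02)
rz=R.from_rotvec([0,0,-1.05]).as_matrix()
B=R.from_rotvec(s["tcp_rot"]).as_matrix();hi=p-Rt[:,2]*.1+[0,0,.06]
print(p);chain((s["position"]+[.02,.05,.05],B@R.from_rotvec([0,0,-.9]).as_matrix()),(hi,B@R.from_rotvec([0,0,-1.8]).as_matrix()),(hi,B@R.from_rotvec([0,0,-2.7]).as_matrix()),(hi,Rt),(p-Rt[:,2]*.06,Rt))
```

```text
[ 0.62   -0.1589  0.2032] [ 0.0133  0.8382  0.5077  0.0288 -2.0252 -1.5355] 16.125
cap top exp [321.4 148.3] cap bottom [321.4 163.8]
body top corners [[302.8, 148.1], [340.0, 148.1], [301.6, 180.4], [341.1, 180.4]]
foot [[306.4, 187.5], [336.3, 187.5], [305.7, 214.9], [336.9, 214.9]]
[0.6411 0.0542 0.0163]
[ 20.1  48.6 -55.7] [ 0.0068 -0.008  -0.8989]
[-216.3    4.9   18.9] [-0.   0.  -0.9]
[0. 0. 0.] [ 0.   0.  -0.9]
[0. 0. 0.] [-0.0907  0.0205 -0.5365]
[42.4 -0.  82.4] [0. 0. 0.]
```

Run:
```python
from h import *
import pickle
c,w=pickle.load(open("w6.pkl","rb"));t=pickle.load(open("t6.pkl","rb"))
def blob(im,box,z,cc,dark=True):
    x0,x1,y0,y1=box;h=cv2.cvtColor(im,cv2.COLOR_BGR2HSV)
    m=((h[...,2]<65) if dark else ((h[...,1]<50)&(h[...,2]>125))).astype(np.uint8);q=np.zeros_like(m);q[y0:y1,x0:x1]=m[y0:y1,x0:x1]
    k=max(cv2.findContours(q,0,1)[0],key=cv2.contourArea);r=cv2.minAreaRect(k);print(box,"bb",cv2.boundingRect(k),cv2.contourArea(k),r, plane(cc,[r[0]],z)[0])
blob(w,(290,355,115,185),.115,c); blob(w,(280,360,115,235),.094,c,False)
ct=cam("top")
for n,y in(("A",-.1425),("nb1",-.0475),("nb3",.1425)):
    g=O+RY*y
    T=np.linalg.inv(ct["world_from_camera"]);q=T[:3,:3]@(g+[0,0,.121])+T[:3,3];u=q[:2]/q[2]*ct["fx"]+[ct["cx"],ct["cy"]];u=u.astype(int);print(n,g,u)
    try: blob(t,(u[0]-9,u[0]+9,u[1]-9,u[1]+9),.121,ct)
    except Exception as e: print("occluded",e)
```

```text
(290, 355, 115, 185) bb (308, 139, 26, 33) 638.5 ((320.5, 155.0), (32.0, 25.0), 90.0) [ 0.486  -0.1661  0.115 ]
(280, 360, 115, 235) bb (301, 150, 39, 44) 626.0 ((320.0, 171.5), (43.0, 38.0), 90.0) [ 0.4919 -0.1664  0.094 ]
A [ 0.4824 -0.1655  0.    ] [377 197]
(np.int64(368), np.int64(386), np.int64(188), np.int64(206)) bb (374, 195, 7, 6) 26.5 ((377.0, 197.5), (5.0, 6.0), 90.0) [ 0.4815 -0.1637  0.121 ]
nb1 [ 0.4781 -0.0706  0.    ] [338 199]
(np.int64(329), np.int64(347), np.int64(190), np.int64(208)) bb (336, 196, 5, 7) 16.0 ((338.4000549316406, 198.80001831054688), (5.366562843322754, 4.472135543823242), 63.43495178222656) [ 0.4801 -0.0701  0.121 ]
nb3 [0.4694 0.1193 0.    ] [260 204]
occluded max() iterable argument is empty
```

bottle_a stands on place 0: the wrist cap blob is at (320.5,155) and the expected position is about (321,156). bottle_b is next, with a 35° tilt so the camera clears the slab.

```bash
cat >> h.py <<'E'
def lying(o,yaw,g,up,zaxis,th=np.pi/4):
    a=np.array([np.cos(yaw),np.sin(yaw),0]);z=np.array([0,0,1.])
    Rt=axes(a*np.cos(th)-z*np.sin(th),-(a*np.sin(th)+z*np.cos(th))); gp=np.array([*o,zaxis])+a*g+z*up
    return gp+Rt[:,2]*.008,Rt
E
python3 - <<'E'
from h import *
s=ctrl.state();B=R.from_rotvec(s["tcp_rot"]).as_matrix()
p,Rt=lying((.629,.052),.18,.018,.006,.02,np.radians(35));rz=lambda t:R.from_rotvec([0,0,t]).as_matrix()
hi=p-Rt[:,2]*.1+[0,0,.09];print(p,hi)
chain((s["position"]+[.02,.04,.02],B@rz(-.9)),(hi,B@rz(-1.8)),(hi,B@rz(-2.7)),(hi,Rt),(p-Rt[:,2]*.05,Rt),(p,Rt))
E
```

```text
[0.6422 0.0544 0.0194] [0.6986 0.0647 0.1914]
[ -1.   39.  -29.6] [-0.   0.  -0.9]
[-184.5   57.4  -30.4] [ 0.  -0.  -0.9]
[0. 0. 0.] [ 0.  -0.  -0.9]
[0. 0. 0.] [-0.0447  0.2009 -0.5419]
[ 51.6   0.  123.7] [0. 0. 0.]
[-0. -0. 50.] [0. 0. 0.]
```

Call:
{"op": "jog_arm", "data": {"xyz": [[0,8,-6],[0,16,-12],[0,24,-18],[0,32,-24],[-1,39,-30]], "delta_rot": [[0,0,-0.18],[0,0,-0.36],[0,0,-0.54],[0,0,-0.72],[0,0,-0.9]], "gripper": [65,65,65,65,65]}}

```text
t: 16.85
position: [0.6357, -0.1187, 0.2197]
tcp_rot: [1.092, -2.117, -0.419]
ft_force: [-0.0, 0.4, 0.3]
finger_gap: 0.0649
grip_force: 0.0
```

Call:
{"op": "jog_arm", "data": {"xyz": [[-37,11,-6],[-74,23,-12],[-110,34,-18],[-147,46,-24],[-184,57,-30]], "delta_rot": [[0,0,-0.18],[0,0,-0.36],[0,0,-0.54],[0,0,-0.72],[0,0,-0.9]], "gripper": [65,65,65,65,65]}}

```text
t: 17.48
position: [0.6979, 0.0646, 0.1906]
tcp_rot: [2.006, -1.509, -0.816]
ft_force: [-1.1, -0.3, 0.6]
finger_gap: 0.065
grip_force: 0.0
```

Call:
{"op": "jog_arm", "data": {"xyz": [[0,0,0],[0,0,0],[0,0,0],[0,0,0],[0,0,0]], "delta_rot": [[0,0,-0.18],[0,0,-0.36],[0,0,-0.54],[0,0,-0.72],[0,0,-0.9]], "gripper": [65,65,65,65,65]}}

```text
t: 18.1
position: [0.6976, 0.0634, 0.1904]
tcp_rot: [2.682, -0.529, -1.121]
ft_force: [-0.0, -1.3, 0.4]
finger_gap: 0.0651
grip_force: 0.0
```

Call:
{"op": "jog_arm", "data": {"xyz": [[0,0,0],[0,0,0],[0,0,0],[0,0,0]], "delta_rot": [[-0.015,0.067,-0.18],[-0.03,0.134,-0.36],[-0.0447,0.2,-0.5419],[-0.0447,0.2,-0.5419]], "gripper": [65,65,65,65]}}

```text
t: 18.6
position: [0.6974, 0.0637, 0.1924]
tcp_rot: [2.931, 0.263, -0.928]
ft_force: [0.7, -1.0, 0.1]
finger_gap: 0.0649
grip_force: 0.0
```

Run:
```python
from h import *
import pickle
s=ctrl.state();print(s["position"],s["joints"],s["t"])
p,Rt=lying((.629,.052),.18,.018,.006,.02,np.radians(35))
chain((p-Rt[:,2]*.05,Rt),(p,Rt))
c=cam("wrist");w=viewer.capture("wrist");pickle.dump((c,w),open("w7.pkl","wb"));cv2.imwrite("pics/w7.png",w)
h=cv2.cvtColor(w,cv2.COLOR_BGR2HSV);m=((h[...,1]<50)&(h[...,2]>125)).astype(np.uint8)
T=np.linalg.inv(c["world_from_camera"])
def pr(P):
    q=T[:3,:3]@P+T[:3,3];n=q[:2]/q[2];n=n*(1+c["k1"]*(n@n));return (n*c["fx"]+[c["cx"],c["cy"]]).round(1)
a=np.array([np.cos(.18),np.sin(.18),0]);b=np.array([-a[1],a[0],0]);o=np.array([.629,.052,.02])
print("expect body",[pr(o+a*i+b*j+[0,0,.02]).tolist() for i in(-.048,.04) for j in(-.02,.02)],"cap end",pr(o+a*.067))
u=pr(o+[0,0,.02]).astype(int)
q=cv2.morphologyEx(m,cv2.MORPH_OPEN,np.ones((5,5)));
for k in cv2.findContours(q,0,1)[0]:
    if cv2.contourArea(k)>600: print(cv2.contourArea(k),cv2.boundingRect(k),cv2.approxPolyDP(cv2.convexHull(k),4,True)[:,0].tolist())
```

```text
[0.6974 0.0637 0.1924] [ 0.2938  0.887   0.697  -0.0705 -1.9904  1.4476] 18.6
[ 53.6  -0.9 123.6] [ 0.001   0.0025 -0.0013]
[-0. -0. 50.] [0. 0. 0.]
expect body [[336.8, 186.3], [301.5, 186.3], [341.2, 124.4], [296.3, 124.4]] cap end [318.7  84.2]
693.0 (276, 336, 42, 23) [[316, 339], [317, 358], [277, 354], [278, 338]]
2891.0 (552, 318, 69, 82) [[552, 326], [583, 319], [620, 399], [580, 397]]
1496.5 (593, 310, 47, 71) [[593, 313], [609, 310], [639, 342], [639, 379], [625, 380]]
1993.5 (263, 293, 72, 41) [[333, 301], [320, 333], [276, 331], [263, 307], [267, 298], [284, 293], [316, 294]]
712.5 (498, 257, 37, 26) [[530, 260], [532, 276], [498, 281], [500, 262]]
1498.0 (433, 217, 39, 64) [[455, 218], [471, 272], [440, 280], [433, 217]]
1098.5 (373, 212, 32, 50) [[373, 212], [398, 215], [404, 257], [378, 261]]
1719.5 (233, 202, 39, 68) [[243, 202], [271, 204], [264, 269], [234, 262]]
3141.5 (295, 98, 76, 90) [[297, 99], [336, 99], [370, 187], [300, 182]]
5626.0 (400, 0, 240, 56) [[639, 48], [628, 55], [400, 0], [541, 0], [639, 14]]
```

Run:
```python
from h import *
import pickle
c,w=pickle.load(open("w7.pkl","rb"))
print(c["world_from_camera"][:3,3])
print(plane(c,[(297,99),(336,99),(336.5,187),(300,182)],.04))
for x in (305,318,330): print(x,w[50:200:3,x].mean(1).astype(int))
for y in (110,140,170,184): print(y,w[y,270:390:3].mean(1).astype(int))
cv2.imwrite("pics/w7c.png",cv2.resize(w[40:280,220:480],None,fx=2.4,fy=2.4,interpolation=cv2.INTER_CUBIC))
```

```text
[0.8385 0.0889 0.2496]
[[0.691  0.0813 0.04  ]
 [0.6967 0.0498 0.04  ]
 [0.584  0.0237 0.04  ]
 [0.5855 0.0656 0.04  ]]
305 [109 108 114 121 103  74  76  70  68  60  28  30  29  27  24  25  26  24
  25  26  99 157 159 154 179 205 206 207 207 207 207 207 207 211 210 213
 210 210 209 210 210 208 208 207 209 115 104 139 134 139]
318 [114 114 109 111 113 109 114 110 108  27  30  29  26  29  40  44  45  46
  48  46  48 107 201 169 181 206 207 208 207 208 208 207 213 210 212 213
 210 207 209 211 210 206 209 209 211 115 109  86 137 135]
330 [105 112 110 113 102 107 103 101 108 105 105  75  68  78  79  71 122 130
 149 182 196 167 154 154 182 208 208 208 209 209 209 209 211 211 207 210
 210 209 210 205 211 207 211 211 212 116 107 111 137 132]
110 [ 68  68  72  68  69  70  71  70  69 151 146 152  43  28  35  43  48  51
  48 195 196 155 175 110 118 117 109 109 111 113 109 111 106 109 113 113
 110 112 112 111]
140 [ 76  77  72  69  71  71  69  70  70 173 207 207 207 207 207 208 208 208
 208 209 209 209 233 119 116 114 112 110 117 110 106 106 114 105 114 108
 109 107 112 119]
170 [114 119 113 114 109 111 107 110 110 123 206 211 207 207 210 208 210 213
 210 205 211 207 129  67  79  72  72  66  66  71  75  67  75  83  75 112
 106 112 116 114]
184 [116 116 114 115 113 110 110 116 117 116 110 142 143 142 142 142 145 139
 148 160 177 176 173 173 174 172 170 166 163 161 159 155 150 145 138 132
 128 125 122 119]
```

View pics/w7c.png

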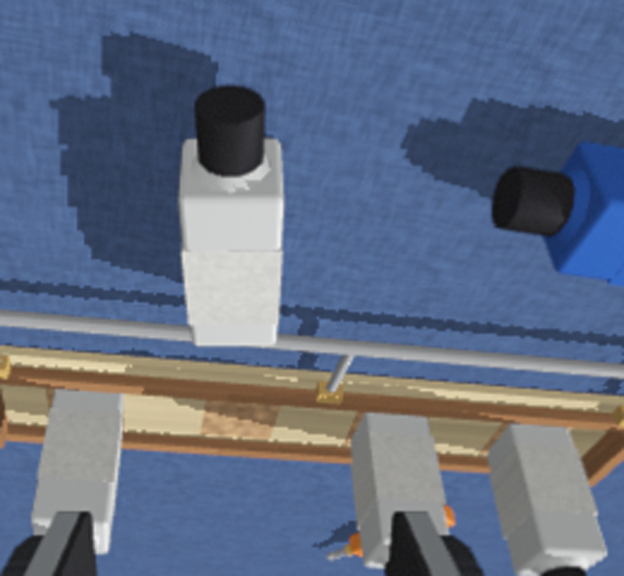

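The crop shows bottle_b upright in the frame, body (182–283, 140–343) with the cap away, within about 2 mm of my estimate. Three bottles stand in the lane, and the pad at place 2 (crop (240,420)) is free. I'll grasp it.

Call:
{"op": "jog_arm", "data": {"xyz": [[20,-1,45],[45,-1,95],[55,-1,123],[55,-1,123]], "delta_rot": [[0,0,0],[0,0,0],[0,0,0],[0,0,0]], "gripper": [65,65,65,65]}}

```text
t: 19.15
position: [0.6711, 0.0592, 0.0559]
tcp_rot: [2.928, 0.26, -0.939]
ft_force: [0.6, 0.8, 0.3]
finger_gap: 0.065
grip_force: 0.0
```

Run:
```python
from h import *
s=ctrl.state();print(s["position"],s["ft_force"])
p,Rt=lying((.631,.0525),.18,.018,.006,.02,np.radians(35));print(p);chain((p,Rt))
```

```text
[0.6711 0.0592 0.0559] [0.583  0.7589 0.268 ]
[0.6442 0.0549 0.0194]
[-1.  -0.6 45.5] [ 0.0002  0.0101 -0.0032]
```

Call:
{"op": "jog_arm", "data": {"xyz": [[-1,-1,25],[-1,-1,40],[-1,-1,45],[-1,-1,45]], "delta_rot": [[0,0.008,-0.003],[0,0.008,-0.003],[0,0.008,-0.003],[0,0.008,-0.003]], "gripper": [65,65,65,65]}}

```text
t: 19.65
position: [0.6476, 0.0561, 0.0239]
tcp_rot: [2.938, 0.269, -0.913]
ft_force: [1.5, -0.1, -0.1]
finger_gap: 0.0649
grip_force: 0.0
```

Call:
{"op": "jog_arm", "data": {"xyz": [[0,0,0],[0,0,0],[0,0,0],[0,0,0]], "delta_rot": [[0,0,0],[0,0,0],[0,0,0],[0,0,0]], "gripper": [25,25,25,25], "newtons": 40}}

```text
t: 20.15
position: [0.6481, 0.0565, 0.0242]
tcp_rot: [2.939, 0.27, -0.91]
ft_force: [3.7, 1.5, 4.4]
finger_gap: 0.0395
grip_force: 41.3
```

Run:
```python
from h import *
import pickle
s=ctrl.state();p=s["position"];B=R.from_rotvec(s["tcp_rot"]).as_matrix();print(p,s["ft_force"],s["finger_gap"]);print(B)
yaw=np.arctan2(B[0,1],-B[1,1]);print("yaw",yaw)
p2,B2,a,ot=stand(B,p,(.631,.0525,.02),yaw,.0475,.002);print(p2,a,ot)
pickle.dump((B,p,p2,B2,a,ot),open("B.pkl","wb"))
rz=lambda t:R.from_rotvec([0,0,t]).as_matrix();hi=p2+[0,0,.17]
q=B.T@B2;print(R.from_matrix(q).as_rotvec())
chain((p+[0,0,.23],B),(p+[-.02,0,.23],B@rz(.9)),((p+hi)/2+[0,0,.11],B@rz(1.8)),(hi,B@rz(2.7)),(hi,B2),(p2+[0,0,.012],B2))
```

```text
[0.6481 0.0565 0.0242] [3.7018 1.548  4.4078] 0.039517758867392325
[[ 0.8111  0.182  -0.556 ]
 [ 0.1505 -0.9833 -0.1022]
 [-0.5653 -0.0008 -0.8249]]
yaw 0.18297623561066645
[0.478  0.0245 0.0735] [ 0.8249  0.     -0.5653] [-0.0121  0.      0.0134]
[ 0.5581  0.1473 -2.9885]
[-130.    -0.2 -189.7] [0. 0. 0.]
[-16.2  -3.6  11.1] [-0.  -0.   0.9]
[-27.6  41.   46.3] [0.  0.  0.9]
[16.4 69.3 49.2] [-0.   0.   0.9]
[0. 0. 0.] [-0.1778  0.3424  0.5346]
[-130.3    0.    89.3] [ 0. -0.  0.]
```

Call:
{"op": "jog_arm", "data": {"xyz": [[-20,0,-30],[-52,0,-76],[-85,0,-124],[-117,0,-171],[-130,0,-190]], "delta_rot": [[0,0,0],[0,0,0],[0,0,0],[0,0,0],[0,0,0]], "gripper": [25,25,25,25,25]}}

```text
t: 20.78
position: [0.6484, 0.056, 0.2573]
tcp_rot: [2.941, 0.27, -0.906]
ft_force: [0.3, -0.2, -1.7]
finger_gap: 0.0394
grip_force: 40.7
```

Call:
{"op": "jog_arm", "data": {"xyz": [[-3,-1,2],[-6,-2,4],[-9,-2,6],[-12,-3,8],[-16,-4,11]], "delta_rot": [[0,0,0.18],[0,0,0.36],[0,0,0.54],[0,0,0.72],[0,0,0.9]], "gripper": [25,25,25,25,25]}}

```text
t: 21.4
position: [0.6275, 0.0565, 0.2524]
tcp_rot: [2.559, -0.968, -0.733]
ft_force: [-0.7, 0.1, -1.5]
finger_gap: 0.0395
grip_force: 40.5
```

Call:
{"op": "jog_arm", "data": {"xyz": [[-5,8,9],[-11,16,18],[-16,24,27],[-22,32,36],[-28,41,46]], "delta_rot": [[0,0,0.18],[0,0,0.36],[0,0,0.54],[0,0,0.72],[0,0,0.9]], "gripper": [25,25,25,25,25]}}

```text
t: 22.02
position: [0.562, 0.0408, 0.2428]
tcp_rot: [1.789, -1.886, -0.444]
ft_force: [0.5, -0.5, -2.5]
finger_gap: 0.0393
grip_force: 40.5
```

Call:
{"op": "jog_arm", "data": {"xyz": [[3,14,10],[6,28,20],[10,42,30],[13,56,40],[16,69,49]], "delta_rot": [[0,0,0.18],[0,0,0.36],[0,0,0.54],[0,0,0.72],[0,0,0.9]], "gripper": [25,25,25,25,25]}}

```text
t: 22.65
position: [0.477, 0.0252, 0.243]
tcp_rot: [0.772, -2.419, -0.102]
ft_force: [-0.2, 0.1, -1.7]
finger_gap: 0.0391
grip_force: 40.5
```

Run:
```python
from h import *
import pickle
B,p,p2,B2,a,ot=pickle.load(open("B.pkl","rb"))
s=ctrl.state();print(s["position"],s["joints"],s["finger_gap"],s["t"])
chain((p2+[0,0,.14],B2),(p2+[0,0,.012],B2))
```

```text
[0.477  0.0252 0.243 ] [ 0.3365  0.4458  0.0088 -0.0899 -1.7326 -1.2763] 0.0390871949758501 22.65
[-15.5  -8.1  23.7] [-0.1749  0.3386  0.5284]
[-105.6    0.    72.4] [ 0. -0.  0.]
```

Call:
{"op": "jog_arm", "data": {"xyz": [[0,0,0],[0,0,0],[-8,-4,12],[-15.5,-8,23.7],[-15.5,-8,23.7]], "delta_rot": [[-0.046,0.089,0.14],[-0.092,0.178,0.28],[-0.138,0.267,0.42],[-0.1749,0.3386,0.5284],[-0.1749,0.3386,0.5284]], "gripper": [25,25,25,25,25]}}

```text
t: 23.28
position: [0.4786, 0.0245, 0.2115]
tcp_rot: [0.056, -2.166, 0.025]
ft_force: [-0.7, -0.0, 0.4]
finger_gap: 0.0395
grip_force: 40.9
```

Run:
```python
from h import *
import pickle
B,p,p2,B2,a,ot=pickle.load(open("B.pkl","rb"))
s=ctrl.state();Bm=R.from_rotvec(s["tcp_rot"]).as_matrix();print(s["position"],"origin",s["position"]+Bm@ot,"axis",Bm@a,"goal",O+RY*.0475)
chain((p2+[0,0,.012],B2),(p2,B2))
```

```text
[0.4786 0.0245 0.2115] origin [0.4743 0.0244 0.194 ] axis [ 0.0047 -0.0033  1.    ] goal [0.4737 0.0244 0.    ]
[-103.9   -0.4   71.3] [-0.0017 -0.0046  0.0054]
[-9.9  0.   6.8] [ 0. -0.  0.]
```

Call:
{"op": "jog_arm", "data": {"xyz": [[-35,0,24],[-70,0,48],[-95,0,65],[-104,0,71],[-104,0,71]], "delta_rot": [[0,0,0],[-0.002,-0.004,0.005],[-0.002,-0.004,0.005],[-0.002,-0.004,0.005],[-0.002,-0.004,0.005]], "gripper": [25,25,25,25,25]}}

```text
t: 23.9
position: [0.4799, 0.0255, 0.089]
tcp_rot: [0.052, -2.177, 0.027]
ft_force: [0.2, 0.2, -0.3]
finger_gap: 0.0393
grip_force: 40.9
```

Run:
```python
from h import *
import pickle
B,p,p2,B2,a,ot=pickle.load(open("B.pkl","rb"))
s=ctrl.state();Bm=R.from_rotvec(s["tcp_rot"]).as_matrix();print(s["position"],s["ft_force"],"origin",s["position"]+Bm@ot,"axis",Bm@a)
chain((p2,B2))
```

```text
[0.4799 0.0255 0.089 ] [ 0.175   0.234  -0.2988] origin [0.4758 0.0253 0.0714] axis [-0.0062 -0.0008  1.    ]
[-11.6  -0.8  10.4] [-0.0016  0.0063  0.0017]
```

Call:
{"op": "jog_arm", "data": {"xyz": [[-6,-0.5,5.5],[-11.6,-0.8,10.4],[-11.6,-0.8,10.4],[-12.5,-0.8,11],[-13.2,-0.8,11.5]], "delta_rot": [[0,0.003,0],[0,0.004,0],[0,0.004,0],[0,0.004,0],[0,0.004,0]], "gripper": [25,25,25,25,25]}}

```text
t: 24.52
position: [0.4779, 0.0244, 0.0727]
tcp_rot: [0.052, -2.171, 0.027]
ft_force: [1.2, 2.2, 7.6]
finger_gap: 0.0395
grip_force: 41.5
```

Run:
```python
from h import *
import pickle
B,p,p2,B2,a,ot=pickle.load(open("B.pkl","rb"))
s=ctrl.state();Bm=R.from_rotvec(s["tcp_rot"]).as_matrix();print(s["position"],s["ft_force"],"origin",s["position"]+Bm@ot,"axis",Bm@a)
```

```text
[0.4779 0.0244 0.0727] [1.2363 2.2177 7.6382] origin [0.4737 0.0242 0.0552] axis [-0.0002 -0.0005  1.    ]
```

Call:
{"op": "jog_arm", "data": {"xyz": [[0,0,0],[0,0,0],[0,0,0],[0,0,-20],[0,0,-75]], "delta_rot": [[0,0,0],[0,0,0],[0,0,0],[0,0,0],[0,0,0]], "gripper": [60,60,60,60,60]}}

```text
t: 25.15
position: [0.5382, 0.0273, 0.1131]
tcp_rot: [0.05, -2.166, 0.027]
ft_force: [1.5, -0.1, 0.2]
finger_gap: 0.06
grip_force: 0.0
```

Call:
{"op": "jog_arm", "data": {"xyz": [[40,0,-50],[90,0,-70],[130,0,-75]], "delta_rot": [[0,0.17,0],[0,0.34,0],[0,0.51,0]], "gripper": [40,40,40]}}

```text
t: 25.52
position: [0.5284, 0.0266, 0.2647]
tcp_rot: [0.039, -1.661, 0.035]
ft_force: [-0.9, -0.3, -0.2]
finger_gap: 0.0401
grip_force: 0.0
```

Run:
```python
from h import *
import pickle
s=ctrl.state();print(s["position"],s["tcp_rot"],s["joints"],s["t"])
c1,w1,_,_=pickle.load(open("w1.pkl","rb"));c5,w5=pickle.load(open("w5.pkl","rb"))
def blob(im,box):
    x0,x1,y0,y1=box;h=cv2.cvtColor(im,cv2.COLOR_BGR2HSV);m=np.zeros(im.shape[:2],np.uint8);m[y0:y1,x0:x1]=(h[y0:y1,x0:x1,2]<60)
    k=max(cv2.findContours(m,0,1)[0],key=cv2.contourArea);r=cv2.minAreaRect(k);print(r);return r[0]
a=blob(w1,(148,190,228,246));b=blob(w5,(365,420,138,168))
o1,d1=rays(c1,[a]);o2,d2=rays(c5,[b]);d1=d1[0];d2=d2[0]
t=np.linalg.lstsq(np.c_[d1,-d2],o2-o1,rcond=None)[0];P,Q=o1+t[0]*d1,o2+t[1]*d2;print(P,Q)
for v in(P,Q,(P+Q)/2): print("rack",(v-O)@RX*1000,(v-O)@RY*1000,v[2]*1000,"ang",np.arctan2(v[2]-.01,(v-O)@RX-.04))
# check B and A and neighbours in top
t=viewer.capture("top");ct=cam("top");h=cv2.cvtColor(t,cv2.COLOR_BGR2HSV)
T=np.linalg.inv(ct["world_from_camera"])
for y in(-.1425,-.0475,.0475,.1425):
    g=O+RY*y;q=T[:3,:3]@(g+[0,0,.121])+T[:3,3];u=(q[:2]/q[2]*ct["fx"]+[ct["cx"],ct["cy"]]).astype(int)
    m=np.zeros(t.shape[:2],np.uint8);m[u[1]-9:u[1]+9,u[0]-9:u[0]+9]=h[u[1]-9:u[1]+9,u[0]-9:u[0]+9,2]<65
    M=cv2.moments(m,True);print(g[:2],u,m.sum(),plane(ct,[(M["m10"]/M["m00"],M["m01"]/M["m00"])],.121) if M["m00"] else None)
cv2.imwrite("pics/t8.png",t)
```

```text
[0.5284 0.0266 0.2647] [ 0.0392 -1.661   0.0349] [ 0.2333  0.8913  0.469  -0.3651 -2.5975 -1.9033] 25.525
((168.5, 236.5), (7.0, 29.0), 90.0)
((389.9151306152344, 151.4528350830078), (9.889959335327148, 37.774147033691406), 74.05460357666016)
[ 0.5754 -0.2453  0.0141] [ 0.5756 -0.2449  0.014 ]
rack 89.35206030180433 -226.47554409527083 14.143798231126048 ang 0.08376755338124355
rack 89.5958366604312 -226.0760023358716 14.018752862605954 ang 0.08085339591637825
rack 89.47394848111772 -226.2757732155712 14.081275546866001 ang 0.08230706001114298
[ 0.4824 -0.1655] [377 197] 36 [[ 0.4817 -0.1633  0.121 ]]
[ 0.4781 -0.0706] [338 199] 33 [[ 0.4793 -0.069   0.121 ]]
[0.4737 0.0244] [299 202] 32 [[0.4729 0.0245 0.121 ]]
[0.4694 0.1193] [260 204] 0 None
```

Both bottles stand on their pads. The top caps are at (.482,-.163) and (.473,.0245) against goals of (.4824,-.1655) and (.4737,.0244). The guard grip triangulates to rack (89.5,-226), z 14 mm, which is 0.08 rad on the expected 50 mm arc.

Run:
```python
from h import *
s=ctrl.state();B=R.from_rotvec(s["tcp_rot"]).as_matrix();print(B[:,2])
ry=lambda t:B@R.from_rotvec([0,t,0]).as_matrix()
y=np.arctan2(-RX[1],-RX[0])
g=O+RX*.0895+RY*-.2255
yd=np.arctan2(-RY[1],-RY[0])
chain(([.54,-.03,.26],ry(-.8)),([.56,-.13,.25],down(np.pi+.045)),([.57,-.2,.2],down(np.pi+.045+.8)),(g+[0,0,.12],down(yd)),(g+[0,0,.018],down(yd)))
print(g)
```

```text
[-0.9955 -0.046  -0.0825]
[ -5.9 -57.1 -10. ] [-0.  -0.8 -0. ]
[ -18.1 -100.8   -2.1] [ 0.0009 -0.6882  0.0017]
[ -6.8 -70.4  50. ] [ 0.   0.  -0.8]
[ 29.5 -33.5  80. ] [ 0.      0.     -0.7711]
[  0.   0. 102.] [0. 0. 0.]
[ 0.5755 -0.2443  0.    ]
```

Call:
{"op": "jog_arm", "data": {"xyz": [[-1,-11,-2],[-2,-22,-4],[-3,-33,-6],[-5,-45,-8],[-6,-57,-10]], "delta_rot": [[0,-0.16,0],[0,-0.32,0],[0,-0.48,0],[0,-0.64,0],[0,-0.8,0]], "gripper": [40,40,40,40,40]}}

```text
t: 26.2
position: [0.5417, -0.0302, 0.2575]
tcp_rot: [0.058, -2.47, 0.021]
ft_force: [0.3, 0.0, 0.5]
finger_gap: 0.0397
grip_force: 0.0
```

Call:
{"op": "jog_arm", "data": {"xyz": [[-4,-20,0],[-7,-40,0],[-11,-60,-1],[-15,-80,-2],[-18,-101,-2]], "delta_rot": [[0,-0.14,0],[0,-0.28,0],[0,-0.42,0],[0,-0.56,0],[0,-0.688,0.0017]], "gripper": [40,40,40,40,40]}}

```text
t: 26.82
position: [0.5613, -0.1307, 0.2488]
tcp_rot: [-0.072, 3.124, -0.002]
ft_force: [0.3, 0.4, 0.5]
finger_gap: 0.0404
grip_force: 0.0
```

Call:
{"op": "jog_arm", "data": {"xyz": [[-1,-14,0],[-3,-28,12],[-4,-42,25],[-5,-56,38],[-7,-70,50]], "delta_rot": [[0,0,-0.16],[0,0,-0.32],[0,0,-0.48],[0,0,-0.64],[0,0,-0.8]], "gripper": [40,40,40,40,40]}}

```text
t: 27.45
position: [0.5716, -0.2002, 0.1977]
tcp_rot: [-1.293, 2.853, -0.008]
ft_force: [-0.5, -0.3, 0.2]
finger_gap: 0.0401
grip_force: 0.0
```

Call:
{"op": "jog_arm", "data": {"xyz": [[6,-7,16],[12,-14,32],[18,-20,48],[24,-27,64],[29,-33,80]], "delta_rot": [[0,0,-0.16],[0,0,-0.32],[0,0,-0.48],[0,0,-0.64],[0,0,-0.77]], "gripper": [40,40,40,40,40]}}

```text
t: 28.08
position: [0.5779, -0.2437, 0.1177]
tcp_rot: [-2.271, 2.161, -0.013]
ft_force: [0.6, 0.7, 0.3]
finger_gap: 0.0402
grip_force: 0.0
```

Run:
```python
from h import *
s=ctrl.state();print(s["position"],s["tcp_rot"],s["joints"],s["ft_force"])
g=O+RX*.0895+RY*-.2255;yd=np.arctan2(-RY[1],-RY[0])
chain((g+[0,0,.045],down(yd)),(g+[0,0,.018],down(yd)))
c=cam("wrist");w=viewer.capture("wrist");cv2.imwrite("pics/w9.png",w)
h=cv2.cvtColor(w,cv2.COLOR_BGR2HSV)
T=np.linalg.inv(c["world_from_camera"])
def pr(P):
    q=T[:3,:3]@P+T[:3,3];n=q[:2]/q[2];n=n*(1+c["k1"]*(n@n));return (n*c["fx"]+[c["cx"],c["cy"]]).round(1)
print("expect sleeve ends",pr(g+RY*-.021+[0,0,.014]),pr(g+RY*.021+[0,0,.014]))
u=pr(g+[0,0,.014]).astype(int)
for dy in(-20,-10,0,10,20): print(u[1]+dy,w[u[1]+dy,u[0]-25:u[0]+26:2].mean(1).astype(int))
```

```text
[ 0.5779 -0.2437  0.1177] [-2.2711  2.1608 -0.0133] [-0.1417  0.4918 -0.1546 -0.0008 -0.9136  0.1919] [0.56   0.7131 0.2547]
[ 0.4  3.2 72.7] [-0.0108 -0.0015  0.0045]
[ 0.  0. 27.] [0. 0. 0.]
expect sleeve ends [323.5 181.7] [323.1 228.7]
185 [109 110 114 100 106 104 103  99 104  70  31  39  39  41  40  41  50 104
 105 102 107 106 107 110 112 105]
195 [110 111 110 110 109 100 109 108  71  46  34  39  40  44  43  42  52 107
 111 108 107 112 111 107 106 110]
205 [106 113 115 112 109 109  84  72  70  46  35  39  40  45  41  40  61 108
 109 102 105 108 115 112 107 112]
215 [106 107 114 108 104 107 102  69  71  48  33  38  40  41  43  39  77 105
 102 104 109 105 109 111 116 115]
225 [108 103 107 111 106 113 119  75  75  50  34  39  40  44  42  39  78 114
 115 116 111 107 111 109 113 111]
```

The sleeve shows where expected (within 1 px). I'll descend and close on it.

Call:
{"op": "jog_arm", "data": {"xyz": [[0,3,40],[0,3,75],[0,3,92],[0,3,98],[0,3,98]], "delta_rot": [[-0.01,0,0.004],[-0.01,0,0.004],[-0.01,0,0.004],[-0.01,0,0.004],[-0.01,0,0.004]], "gripper": [40,40,40,40,40]}}

```text
t: 28.75
position: [0.5762, -0.2433, 0.0211]
tcp_rot: [2.266, -2.176, 0.002]
ft_force: [0.5, 0.5, 0.4]
finger_gap: 0.04
grip_force: 0.0
```

Call:
{"op": "jog_arm", "data": {"xyz": [[0,0,0],[0,0,0],[0,0,0],[0,0,0]], "delta_rot": [[0,0,0],[0,0,0],[0,0,0],[0,0,0]], "gripper": [5,5,5,5], "newtons": 25}}

```text
t: 29.25
position: [0.5768, -0.2433, 0.0215]
tcp_rot: [-2.265, 2.175, -0.004]
ft_force: [2.4, 1.1, 3.5]
finger_gap: 0.0107
grip_force: 25.8
```

Run:
```python
from h import *
s=ctrl.state();p=s["position"];print(p,s["ft_force"],s["finger_gap"])
v=p-O;print("rack",v@RX,v@RY,p[2])
B=R.from_rotvec(s["tcp_rot"]).as_matrix();th0=.082
f=lambda t:RX*.05*np.cos(t)+np.array([0,0,.05*np.sin(t)])
for t in np.r_[np.linspace(.25,1.57,10),1.62]: print(round(t,2),(B.T@(f(t)-f(th0))*1000).round(1))
```

```text
[ 0.5768 -0.2433  0.0215] [2.3839 1.1242 3.5403] 0.01065273146251809
rack 0.09081534131419901 -0.22456522740245025 0.021521577020596094
0.25 [ 0.   1.4 -8.3]
0.4 [  0.    3.7 -15.2]
0.54 [  0.1   7.  -21.8]
0.69 [  0.1  11.2 -27.8]
0.84 [  0.1  16.2 -33.1]
0.98 [  0.2  22.  -37.6]
1.13 [  0.2  28.4 -41.2]
1.28 [  0.2  35.2 -43.9]
1.42 [  0.3  42.4 -45.5]
1.57 [  0.3  49.7 -46. ]
1.62 [  0.3  52.2 -46. ]
```

Call:
{"op": "jog_arm", "data": {"xyz": [[0,1.4,-8.3],[0,3.7,-15.2],[0,7,-21.8],[0,11.2,-27.8],[0,16.2,-33.1]], "delta_rot": [[0,0,0],[0,0,0],[0,0,0],[0,0,0],[0,0,0]], "gripper": [5,5,5,5,5]}}

```text
t: 29.88
position: [0.5624, -0.244, 0.0537]
tcp_rot: [-2.263, 2.173, -0.009]
ft_force: [8.0, 0.2, -3.6]
finger_gap: 0.0105
grip_force: 24.3
```

Call:
{"op": "jog_arm", "data": {"xyz": [[0,5.8,-4.5],[0,12.2,-8.1],[0,19,-10.8],[0,26.2,-12.4],[0,33.5,-12.9]], "delta_rot": [[0,0,0],[0,0,0],[0,0,0],[0,0,0],[0,0,0]], "gripper": [5,5,5,5,5]}}

```text
t: 30.5
position: [0.5341, -0.2455, 0.0708]
tcp_rot: [-2.261, 2.166, -0.026]
ft_force: [9.0, 5.2, 12.9]
finger_gap: 0.0097
grip_force: 24.6
```

Call:
{"op": "jog_arm", "data": {"xyz": [[0,3,0],[0,3,0],[0,3,0]], "delta_rot": [[0,0,0],[0,0,0],[0,0,0]], "gripper": [5,5,5]}}

```text
t: 30.88
position: [0.5306, -0.2456, 0.0716]
tcp_rot: [-2.262, 2.167, -0.025]
ft_force: [7.2, 5.5, 14.2]
finger_gap: 0.0097
grip_force: 25.1
```

Run:
```python
from h import *
s=ctrl.state();p=s["position"];print(p,s["ft_force"],s["finger_gap"],s["t"])
v=p-O;print("rack",v@RX,v@RY,p[2])
```

```text
[ 0.5306 -0.2456  0.0716] [ 7.1853  5.5272 14.2367] 0.009674305206481333 30.875
rack 0.04455379428666298 -0.22478145840725625 0.07159263015834647
```

Call:
{"op": "jog_arm", "data": {"xyz": [[0,4,-2],[0,7,-3],[0,7,-3],[0,7,-3]], "delta_rot": [[0,0,0],[0,0,0],[0,0,0],[0,0,0]], "gripper": [5,5,5,5]}}

```text
t: 31.38
position: [0.5265, -0.2457, 0.0728]
tcp_rot: [-2.259, 2.164, -0.031]
ft_force: [15.9, 4.2, -1.2]
finger_gap: 0.0092
grip_force: 24.1
```

Run:
```python
from h import *
s=ctrl.state();p=s["position"];print(p,s["ft_force"],s["ft_torque"],s["finger_gap"],s["t"])
v=p-O;print("rack",v@RX,v@RY,p[2])
```

```text
[ 0.5265 -0.2457  0.0728] [15.9355  4.1743 -1.1689] [ 1.2423 -4.8261  0.096 ] 0.009204188157243108 31.375
rack 0.04045238003560782 -0.2246913202873141 0.07275153278874451
```

Call:
{"op": "jog_arm", "data": {"xyz": [[0,0,0],[0,0,0],[0,0,0],[0,0,-40],[0,0,-100]], "delta_rot": [[0,0,0],[0,0,0],[0,0,0],[0,0,0],[0,0,0]], "gripper": [35,35,35,35,35]}}

```text
t: 32.0
position: [0.5126, -0.2452, 0.1674]
tcp_rot: [2.26, -2.174, -0.014]
ft_force: [1.9, -0.6, 0.2]
finger_gap: 0.0351
grip_force: 0.0
```

Call:
{"op": "jog_arm", "data": {"xyz": [[0,0,-50],[0,0,-80],[0,0,-80]], "delta_rot": [[0,0,0],[0,0,0],[0,0,0]], "gripper": [35,35,35]}}

```text
t: 32.38
position: [0.5155, -0.2459, 0.2513]
tcp_rot: [-2.264, 2.177, -0.003]
ft_force: [-0.9, -0.7, -1.1]
finger_gap: 0.035
grip_force: 0.0
```

Run:
```python
from h import *
import pickle
s=ctrl.state();print(s["position"],s["t"])
cw=cam("wrist");w=viewer.capture("wrist");cs=cam("side");sd=viewer.capture("side");ct=cam("top");t=viewer.capture("top")
pickle.dump((cw,w,sd,t),open("g.pkl","wb"))
def pr(c,P):
    T=np.linalg.inv(c["world_from_camera"]);q=T[:3,:3]@P+T[:3,3];n=q[:2]/q[2];n=n*(1+c["k1"]*(n@n));return (n*c["fx"]+[c["cx"],c["cy"]])
P=O+RX*.04+RY*-.225+[0,0,.06]
res={}
for n,c,im,r in(("wrist",cw,w,30),("side",cs,sd,16),("top",ct,t,12)):
    u=pr(c,P);e=[pr(c,P+RY*d).round(1).tolist() for d in(-.021,.021)];v=u.astype(int)
    m=np.zeros(im.shape[:2],np.uint8);y0,y1,x0,x1=max(v[1]-r,0),v[1]+r,v[0]-r,v[0]+r
    m[y0:y1,x0:x1]=cv2.cvtColor(im,cv2.COLOR_BGR2HSV)[y0:y1,x0:x1,2]<60
    k=cv2.findContours(m,0,1)[0]
    if not k: print(n,u,"none");continue
    k=max(k,key=cv2.contourArea);q=cv2.minAreaRect(k);res[n]=(c,q[0]);print(n,u,e,q)
d=[(rays(c,[x])) for c,x in res.values()]
A=sum((np.eye(3)-np.outer(g,g)) for o,g in((o,g[0]/np.linalg.norm(g[0])) for o,g in d));b=sum((np.eye(3)-np.outer(g,g))@o for o,g in((o,g[0]/np.linalg.norm(g[0])) for o,g in d))
X=np.linalg.solve(A,b);v=X-O;print("rack",v@RX,v@RY,X[2],"ang",np.arctan2(X[2]-.01,v@RX-.04))
```

```text
[ 0.5155 -0.2459  0.2513] 32.375
wrist [310.2436 179.2923] [[309.9, 160.7], [310.6, 197.1]] ((309.5, 179.0), (36.0, 9.0), 90.0)
side [342.468  153.6732] [[345.8, 150.1], [339.1, 157.3]] ((341.2837829589844, 157.7972869873047), (6.740358352661133, 14.631509780883789), 9.462321281433105)
top [407.0012 180.8454] [[415.3, 180.3], [398.7, 181.4]] ((417.5500183105469, 185.65000915527344), (8.538147926330566, 2.5298221111297607), 71.56504821777344)
rack 0.03723387716242406 -0.23339905812723724 0.04729534337690569 ang 1.6448288254418661
```

Run:
```python
from h import *
yd=np.arctan2(-RY[1],-RY[0]);g=O+RY*-.225
chain((g+RX*.09+[0,0,.15],down(yd)),(g+RX*.09+[0,0,.058],down(yd)),(g+RX*.055+[0,0,.058],down(yd)))
```

```text
[  1.1 -62.3  97.1] [ 0.0051  0.0015 -0.0062]
[ 0.  0. 92.] [0. 0. 0.]
[-0. 35.  0.] [0. 0. 0.]
```

Call:
{"op": "jog_arm", "data": {"xyz": [[0,-45,30],[1,-62,70],[1,-62,125],[1,-62,175],[1,-62,189]], "delta_rot": [[0,0,0],[0.005,0,-0.006],[0.005,0,-0.006],[0.005,0,-0.006],[0.005,0,-0.006]], "gripper": [0,0,0,0,0]}}

```text
t: 33.15
position: [0.574, -0.2435, 0.055]
tcp_rot: [2.269, -2.169, -0.01]
ft_force: [0.9, -0.7, 0.6]
finger_gap: 0.0002
grip_force: 0.0
```

Call:
{"op": "jog_arm", "data": {"xyz": [[0,8,0],[0,16,0],[0,23,0],[0,27,0],[0,30,0]], "delta_rot": [[0,0,0],[0,0,0],[0,0,0],[0,0,0],[0,0,0]], "gripper": [0,0,0,0,0]}}

```text
t: 33.78
position: [0.5478, -0.2456, 0.061]
tcp_rot: [-2.269, 2.167, -0.007]
ft_force: [1.1, -0.9, 0.1]
finger_gap: -0.0002
grip_force: 0.0
```

Run:
```python
from h import *
s=ctrl.state();p=s["position"];v=p-O;print("rack",v@RX,v@RY,p[2],s["ft_force"],s["finger_gap"],s["t"])
```

```text
rack 0.06178084962074967 -0.22550400942724447 0.06101220343901885 [ 1.078  -0.8846  0.1014] -0.0001670135728479369 33.775
```

Not in contact yet, so I'll keep easing towards the rail and watch the force.

Call:
{"op": "jog_arm", "data": {"xyz": [[0,3,0],[0,5,0],[0,7,0]], "delta_rot": [[0,0,0],[0,0,0],[0,0,0]], "gripper": [0,0,0]}}

```text
t: 34.15
position: [0.546, -0.2458, 0.0613]
tcp_rot: [-2.266, 2.161, -0.021]
ft_force: [11.2, 2.2, -4.5]
finger_gap: 0.0
grip_force: 4.7
```

Call:
{"op": "jog_arm", "data": {"xyz": [[0,2,0],[0,4,0],[0,4,0]], "delta_rot": [[0,0,0],[0,0,0],[0,0,0]], "gripper": [0,0,0]}}

```text
t: 34.52
position: [0.5458, -0.2459, 0.0618]
tcp_rot: [-2.264, 2.157, -0.031]
ft_force: [15.3, 2.2, -7.1]
finger_gap: -0.0003
grip_force: 6.2
```

Call:
{"op": "jog_arm", "data": {"xyz": [[0,2,0],[0,4,0],[0,4,0]], "delta_rot": [[0,0,0],[0,0,0],[0,0,0]], "gripper": [0,0,0]}}

```text
t: 34.9
position: [0.5452, -0.2464, 0.0631]
tcp_rot: [-2.262, 2.153, -0.041]
ft_force: [19.7, 2.5, -7.0]
finger_gap: -0.0003
grip_force: 7.6
```

The force rises to 20 N with no travel, so the guard is on its stop. I'll back off and do a final check.

Call:
{"op": "jog_arm", "data": {"xyz": [[0,-20,0],[0,-50,0],[0,-55,-40],[0,-55,-100],[0,-55,-150]], "delta_rot": [[0,0,0],[0,0,0],[0,0,0],[0,0,0],[0,0,0]], "gripper": [0,0,0,0,0]}}

```text
t: 35.52
position: [0.5869, -0.2436, 0.2122]
tcp_rot: [-2.27, 2.168, -0.005]
ft_force: [1.2, -0.2, -0.5]
finger_gap: -0.0001
grip_force: 0.0
```

Call:
{"op": "jog_arm", "data": {"xyz": [[60,0,-20],[120,0,-20],[170,0,-20],[170,0,-20]], "delta_rot": [[0,0,0],[0,0,0],[0,0,0],[0,0,0]], "gripper": [0,0,0,0]}}

```text
t: 36.02
position: [0.5933, -0.4166, 0.2284]
tcp_rot: [-2.265, 2.174, -0.001]
ft_force: [-0.3, 0.8, -0.0]
finger_gap: -0.0004
grip_force: 0.0
```

Run:
```python
from h import *
s=ctrl.state();print(s["position"],s["ft_force"],s["t"])
t=viewer.capture("top");sd=viewer.capture("side");ct=cam("top");cs=cam("side")
def pr(c,P):
    T=np.linalg.inv(c["world_from_camera"]);q=T[:3,:3]@P+T[:3,3];n=q[:2]/q[2];n=n*(1+c["k1"]*(n@n));return (n*c["fx"]+[c["cx"],c["cy"]])
def dark(c,im,P,r,z):
    u=pr(c,P);v=u.astype(int);m=np.zeros(im.shape[:2],np.uint8);sl=np.s_[v[1]-r:v[1]+r,v[0]-r:v[0]+r];m[sl]=cv2.cvtColor(im,cv2.COLOR_BGR2HSV)[sl][...,2]<65
    M=cv2.moments(m,True)
    if not M["m00"]: return u,None
    q=(M["m10"]/M["m00"],M["m01"]/M["m00"]);return u.round(1),np.round(q,1),m.sum(),(plane(c,[q],z)-P)[0].round(4)
for y in(-.1425,-.0475,.0475,.1425): print("cap top",y,*dark(ct,t,O+RY*y+[0,0,.121],8,.121),"| side",*dark(cs,sd,O+RY*y+[0,0,.108],12,.108))
for a in(0.08,1.571):
    P=O+RX*(.04+.05*np.cos(a))+RY*-.225+[0,0,.01+.05*np.sin(a)]
    print("grip",a,*dark(ct,t,P,6,P[2]),"| side",*dark(cs,sd,P,8,P[2]))
cv2.imwrite("pics/tf.png",t);cv2.imwrite("pics/sf.png",sd)
```

```text
[ 0.5933 -0.4166  0.2284] [-0.2559  0.7528 -0.0194] 36.025
cap top -0.1425 [377.7 197.1] [376.9 197.4] 36 [-0.0006  0.0021  0.    ] | side [340.8 160.5] [341.  158.9] 83 [ 0.0033 -0.0066 -0.    ]
cap top -0.0475 [338.6 199.6] [338.1 199. ] 30 [0.0017 0.0012 0.    ] | side [323.6 179.3] [322.5 178.6] 78 [ 0.004  -0.0006 -0.    ]
cap top 0.0475 [299.5 202.2] [299.5 202.4] 31 [-0.0006  0.      0.    ] | side [304.7 200. ] [304.5 199.6] 82 [ 0.0012 -0.0008 -0.    ]
cap top 0.1425 [260.6 204.7] [261.9 203.8] 36 [ 0.0021 -0.0033  0.    ] | side [283.9 222.8] [283.3 221.4] 92 [ 0.0041 -0.003  -0.    ]
grip 0.08 [403.1361 163.6935] None | side [328.717  159.8055] None
grip 1.571 [407.0015 180.8494] None | side [342.5 153.7] [341.4 156.5] 51 [-0.0045  0.0135 -0.    ]
```

Run:
```python
import cv2,numpy as np
t=cv2.imread("pics/tf.png").mean(2).astype(int);a=cv2.imread("pics/top0.png").mean(2).astype(int)
print(t[170:192,396:420:2]);print("start",a[156:170:2,396:418:2])
```

```text
[[112 112 119 123 130 134 142 151 161 171 178 182]
 [112 115 120 127 131 133 141 152 163 170 177 186]
 [113 115 122 127 131 135 143 151 164 172 180 187]
 [113 118 124 127 132 135 144 153 163 172 179 189]
 [111 119 125 128 132 136 145 154 165 172 180 191]
 [112 123 126 129 133 139 145 154 163 173 182 191]
 [113 124 126 131 134 141 148 156 167 172 182 192]
 [117 123 128 130 136 143 148 156 164 175 183 195]
 [119 127 129 134 137 143 150 159 168 179 190 198]
 [120 127 131 132 137 145 152 161 171 181 193 201]
 [120 125 130 133 140 148 155 166 175 186 194 204]
 [124 127 130 137 141 150 159 168 178 189 197 206]
 [123 129 132 138 144 152 162 172 181 191 200 209]
 [125 129 133 139 149 158 166 175 185 194 202 209]
 [125 131 135 143 152 159 168 180 186 194 205 211]
 [127 131 137 145 155 162 171 180 189 198 206 213]
 [127 132 137 146 156 165 173 183 192 199 208 213]
 [128 133 141 148 156 167 175 185 193 200 209 215]
 [129 135 141 150 156 170 177 186 195 202 210 217]
 [129 136 144 149 158 170 179 188 195 206 212 217]
 [133 136 143 151 159 172 180 189 198 205 213 219]
 [135 136 143 151 160 173 182 192 200 209 214 219]]
start [[125 122 125 125 125 125 123 119 119 121 124]
 [121 123 125 126 125 122 122 116 117 121 123]
 [105 104 101 108 109 107 101 102 126 130 122]
 [ 80  63  60  64  65  64  60  83 159 168 125]
 [ 92  59  61  60  63  65  69  84 137 145 122]
 [104 100  99 100 102 104 107 116 118 122 122]
 [120 120 118 118 120 122 119 120 121 121 120]]
```

The arm link covers the grip in the top view, but the force push and the wrist view both put the guard on its stop. All four caps sit over their places and the gripper is clear, so I'm handing in.

```bash
python3 -c "
from plant import workorder
print(workorder.close_job())"
```

```text
the job is handed in; nothing more can be done
None
```

The job is handed in at about 36 s: the tool lies in the tray, both bottles stand on their pads to within about 2 mm, and the guard rail is up against its stop (judged by a 20 N push, as the arm hid the grip in the last top view).

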